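# Clear the press base and fit its bolster plate

## Task

Clear the three steel offcuts off the pad of the press base into the scrap bin. Then take the bolster plate by its lug and, keeping it level, lower it gently over both locating pins of the base until it lies flat on the pad, without letting it drop; either way round will do. Leave the other things on the bench where they are.

Things in the scene. Friction and masses are not known exactly. Their poses are not given: they have to be found in the camera images.
- press_base: Fixed press base: white casting 190 (x) by 200 mm (y), bright machined pad 170 by 180 mm on top, 30 mm above the bench. Origin: centre of its underside; z up. Two locating pins stand on the pad at x = 0, y = -50 and +50 mm of its own axes. A round column boss, 66 mm diameter, 55 mm high, stands at its +x end, 130 mm from the origin. Turned at most 0.4 rad from the world axes.
- pin_a (a point): Centre of the top of the steel locating pin at the base's y = -50 mm. Both pins: upright, 10 mm diameter, rising 16 mm above the pad (tops 46 mm above the bench), the last 5 mm tapering to 5 mm diameter. Axes as the base's.
- pin_b (a point): Centre of the top of the other pin, at the base's y = +50 mm.
- scrap_bin: Fixed open scrap bin of painted grey sheet, 160 by 160 mm outside, 80 mm high, 4 mm walls, 4-5 mm floor. Origin: centre of its underside; x and y along its sides.
- bolster: Loose aluminium bolster plate 75 (x) by 130 (y) by 12 mm thick, 0.28 to 0.46 kg, flat on the bench. Two through holes, 13 mm diameter, at x = 0, y = -50 and +50 mm of its own axes. A steel lug stands on the middle of its top: 16 mm thick (x), 50 mm long (y), its top 48 mm above the plate's underside. Origin: centre of its underside; z up. Same either way round.
- hex_offcut: Sawn offcut of plain grey steel lying on the machined pad of the press base: slug of hexagonal bar standing on its sawn end, 28 mm across flats (two of the flats face its own +y and -y), 24 mm high, 0.11 kg. Origin: centre of its underside; z up.
- tube_offcut: Sawn offcut of plain grey steel lying on the machined pad of the press base: stub of square tube lying on its side, 36 mm long along its x, 26 mm wide (y), 26 mm high, 4 mm walls, 0.09 kg. Origin: centre of its underside; z up.
- bar_offcut: Sawn offcut of plain grey steel lying on the machined pad of the press base: stub of flat bar, 42 mm long along its x, 18 mm wide (y), 22 mm high, 0.12 kg. Origin: centre of its underside; z up.
- block_a: Bystander, good part to leave alone: white block 60 by 34 by 16 mm with two holes, on the bench. Origin: centre of its underside.
- block_b: Bystander: a second white block like block_a.
- collar: Bystander: steel shaft collar (ring), 38 mm outside, 16 mm high, on the bench between the base and the robot. Origin: centre of its underside.
- nut: Bystander: dark hexagon nut, 34 mm over corners, 14 mm high, on the bench between the base and the robot. Origin: centre of its underside.
- rack_bar: Bystander: toothed steel rack bar, 200 mm long (y), 22 mm wide, 22 mm high, lying on the bench. Origin: centre of its underside.
- oil: Bystander: white oil bottle, 52 mm diameter, 150 mm high, standing. Origin: centre of its underside.
- pliers: Bystander: pliers with black grips lying on the bench, about 150 mm long (along x), 16 mm high. Origin: at the pivot, on the bench.

How it is judged:
On the way, in this order (a step that is already met when the one before it is completed fails the run):
1. all three offcuts lie in the scrap bin (x of hex_offcut in the frame of scrap_bin between -0.078 and 0.078 m and y of hex_offcut in the frame of scrap_bin between -0.078 and 0.078 m and z of each of hex_offcut, tube_offcut, bar_offcut in the frame of scrap_bin below 0.07 m and linear speed of each of hex_offcut, tube_offcut, bar_offcut below 0.05 m/s and x of tube_offcut in the frame of scrap_bin between -0.078 and 0.078 m and y of tube_offcut in the frame of scrap_bin between -0.078 and 0.078 m and x of bar_offcut in the frame of scrap_bin between -0.078 and 0.078 m and y of bar_offcut in the frame of scrap_bin between -0.078 and 0.078 m), for 0.2 s.
2. the bolster plate sits on both pins, flat on the pad (x of bolster in the frame of press_base between -0.003 and 0.003 m and y of bolster in the frame of press_base between -0.003 and 0.003 m and z of bolster in the frame of press_base between 0.027 and 0.0325 m and angle between bolster's own z axis and vertical below 0.04 rad and angle between the y axis of bolster and the y axis of press_base, either way round below 0.08 rad and linear speed of bolster below 0.02 m/s), for 0.2 s.
At the end, for the whole second after the job is handed in: All three offcuts lie at rest inside the scrap bin, below its rim; the bolster plate is released and at rest over both pins, its underside within 2.5 mm of the pad, centred within 3 mm, level within 2.3 degrees and in line with the pins (either way round) within 4.6 degrees (all of step 1 and all of step 2); the robot touches nothing.
It fails at once if a bystander on the bench is displaced by more than 30 mm (distance of any of block_a, block_b, collar, nut, rack_bar, oil, pliers from where it was at the start of the episode above 0.03 m).
It fails at once if the bolster plate is tipped more than 17 degrees from level (angle between bolster's own z axis and vertical above 0.3 rad).
It fails at once if the bolster plate drops or slams onto the base (faster than 0.35 m/s within 20 mm of its seat) (horizontal distance between bolster and press_base below 0.03 m and z of bolster in the frame of press_base below 0.05 m and linear speed of bolster above 0.35 m/s).
It also fails if it takes over 72 s, if anything falls off the work surface, if the arm or the gripper's body presses on something with over 40 N, if the wrist force passes 120 N, or if a joint passes its speed limit or range.

## Robot

A 6-joint arm with a two-finger parallel gripper is mounted at the origin on the work surface. World frame = base frame: x ahead of the robot, y to its left, z up, the work surface at z = 0. Lengths are in m, angles in rad, forces in N, time in s.
With the tool pointing down it reaches from about 0.3 to 1 m from the base axis. Payload 5.1 kg.
Tool frame: the origin (TCP) lies between the finger pads; the fingertips stand 17 mm ahead of it and the grasp point (between the pads) lies 2 mm behind it; z points along the fingers, x is the direction in which the jaws open and shut, and the axes are right-handed (so a half turn about z gives the same grasp; the last joint's range is limited). The gripper opens to 95 mm and grips with 3 to 60 N. Pads are 20 mm wide; open, the fingers measure 119 mm over their backs; the gripper's body (75 mm by 180 mm) begins 59 mm behind the grasp point.
Start: joints at [-1.229, 0.124, 1.65, -0, 1.367, -0.083], TCP at [0.268, -0.592, 0.232] pointing down, gripper open.
Joint ranges: [-2.61, 2.61], [-1.02, 2.33], [0.03, 2.71], [-1.35, 4.49], [0.32, 2.68], [-2.91, 2.91]. Speed limits (rad/s): [2.57, 2.57, 3.14, 3.14, 3.14, 3.14].

## Interface

Orientations are given as a rotation vector (axis times angle).
In Python, from plant import r gives the robot as it stands.
- The arm moves only by the shell command python3 -m crank 'ROWS' [FORCE]. ROWS is JSON, a list of rows, each an object of numbers: "jaw": the opening in per cent of the stroke, from 0 (shut) to 100 (fully open); "tx", "ty", "tz": the shift along the tool's x, y, z in m; "ax", "ay", "az": the turn, a rotation vector about the tool's x, y, z in rad. In form: [{"jaw": .., "tx": .., "ty": .., "tz": .., "ax": .., "ay": .., "az": ..}, ...]. A call has exactly 8 rows; each row shifts and turns the commanded pose from where the row before left it, along the tool's axes as they then stand; what a row does not reach is not made up. A row lasts 1/12 s, in which the tool goes at most 41.7 mm and 7.16 degrees, less where a joint would pass 70% of its speed; a pose out of reach is approached as far as the arm can. A call with a gripper value outside its range is refused whole. The fingers move at their own pace and stop on an object; FORCE is the grip in N (left out, the last holds). Time passes only in rows, so rows that do not move let the fingers close, or fill a call up. It gives the time, the measured TCP pose, the force and the opening at its end, in the units of the state.
- r.read_state(): the state, without advancing time (a new reading comes with each control period).
- r.capture(name): name is "side" or "top"; returns a dict with "img" (420x560x3 uint8, red, green, blue), "depth" (420x560 float32, m along the optical axis (not along the pixel's ray), 0 where there is no reading), "mtx" (3x3 intrinsics, pixels), "k1" (the pictures are not rectified: a ray, as slopes to the right and down, at radius r is drawn at 1 + k1 r^2 times it, then the intrinsics apply), "pose" (4x4, takes a point from camera to world coordinates). Camera axes: x right, y down, z forward; pixel columns grow to the right and rows downward; lengths in m; the calibration is good to about 2 mm. A picture is of the moment at which its call begins.
- r.close_job(): hands the job in, once; it reports no verdict.
The state is a dict: "time": time; "joint_pos": joint angles; "joint_vel": joint speeds; "joint_efforts": joint torques, N m; "position": TCP position; "eef_rot": TCP orientation; "wrist_force": force on the tool from outside, world axes, zero at the start; "moment": the same for the moment, N m; "gripper_width": opening from 0.0 (shut) to 1.0 (fully open).
Only numpy, scipy, OpenCV 4.12 (cv2) and the standard library are available. Lean on these libraries where they do the work, as an engineer would, in place of code of your own. Each camera call takes 0.05 s, during which the arm holds its last target.

## Working session

There is one attempt and no reset: what is moved stays moved. The work goes in short steps, Python scripts to look and compute and a shell command to move; the robot and the scene stay as the last step left them, time stands still between calls to the robot, and variables do not carry over. Pictures are saved under pics/ and viewed, and the job is handed in when it is done.

```bash
ls; mkdir -p pics; python3 - <<'E'
from plant import r
import cv2,numpy as np
s=r.read_state(); print(s)
for n in("top","side"):
    c=r.capture(n); cv2.imwrite(f"pics/{n}0.png",c["img"][:,:,::-1]); np.savez(f"pics/{n}0.npz",**c)
    print(n,c["mtx"],c["k1"],c["pose"])
E
```

```text
pics
{'time': 0.0, 'joint_pos': array([-1.22858700e+00,  1.24477010e-01,  1.65165871e+00, -4.97456493e-05,
        1.36748044e+00, -8.25801980e-02]), 'joint_vel': array([-0.00046019, -0.00149688,  0.00017224, -0.00026943,  0.00099389,
        0.00043171]), 'joint_efforts': array([-1.93776723e-03, -4.17603850e+01, -3.59934497e+01,  7.73546775e-02,
        4.91558772e-02, -2.01497746e-04]), 'position': array([ 0.267655  , -0.59167715,  0.23041423]), 'eef_rot': array([-2.63880993e+00,  1.70257841e+00,  2.56525126e-03]), 'wrist_force': array([ 0.37193537, -0.17411873,  0.40724813]), 'moment': array([-0.0090539 , -0.00605878, -0.0011173 ]), 'gripper_width': 0.9981463343434116}
top [[461.91260662   0.         283.84404699]
 [  0.         461.91260662 208.16164002]
 [  0.           0.           1.        ]] -0.11890486376188464 [[-0.01740451 -0.99543312  0.09386157  0.45439453]
 [-0.99976813  0.01613576 -0.01425936 -0.04543634]
 [ 0.01267971 -0.09408798 -0.99548314  1.46366674]
 [ 0.          0.          0.          1.        ]]
side [[406.45262339   0.         278.27445703]
 [  0.         406.45262339 215.65917303]
 [  0.           0.           1.        ]] -0.08929432226841225 [[-0.96741951 -0.12611185  0.21953428  0.32345865]
 [-0.25280827  0.52807414 -0.81069456  0.85296402]
 [-0.01369219 -0.83978182 -0.54275135  0.66370184]
 [ 0.          0.          0.          1.        ]]
```

View pics/top0.png

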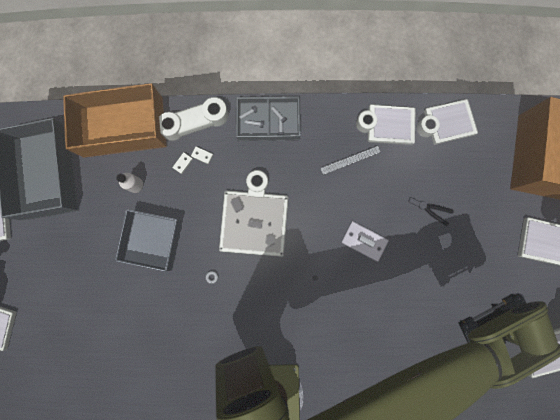

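View pics/side0.png

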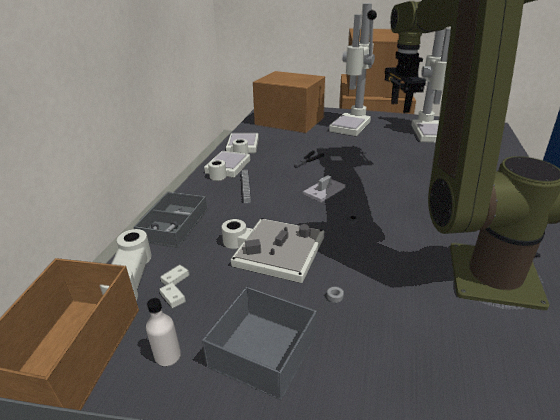

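The top view shows the base at about (254,222), with the column at (257,180) and the bin at (150,237). The bolster is at (365,241), the collar at (211,277) and the nut at (315,277). I'll build helpers and zoom in.

```bash
cat > h.py <<'E'
import numpy as np,cv2
def load(n): return dict(np.load(f"pics/{n}.npz"))
def slopes(c,uv):
    K=c["mtx"]; p=(np.atleast_2d(np.float64(uv))-K[:2,2])/[K[0,0],K[1,1]]
    q=p.copy()
    for _ in range(30): q=p/(1+float(c["k1"])*(q**2).sum(1,keepdims=True))
    return q
def atz(c,uv,z):
    q=slopes(c,uv); P=c["pose"]; d=np.c_[q,np.ones(len(q))]@P[:3,:3].T; o=P[:3,3]
    return o+d*((z-o[2])/d[:,2])[:,None]
def cloud(c):
    h,w=c["depth"].shape; u,v=np.meshgrid(np.arange(w),np.arange(h))
    q=slopes(c,np.c_[u.ravel(),v.ravel()]); D=c["depth"].ravel()
    return ((np.c_[q,np.ones(len(q))]*D[:,None])@c["pose"][:3,:3].T+c["pose"][:3,3]).reshape(h,w,3)
def proj(c,X):
    P=c["pose"]; Y=(np.atleast_2d(X)-P[:3,3])@P[:3,:3]; q=Y[:,:2]/Y[:,2:]
    q=q*(1+float(c["k1"])*(q**2).sum(1,keepdims=True)); return q@np.diag(np.diag(c["mtx"])[:2])+c["mtx"][:2,2]
E
python3 - <<'E'
from h import *
for n,(x0,y0,w,h),s in(("top0",(210,160,90,105),7),("top0",(330,210,70,60),10),("side0",(220,210,115,80),7)):
    c=load(n); im=c["img"][y0:y0+h,x0:x0+w,::-1]
    im=cv2.resize(im,None,fx=s*.8,fy=s*.8,interpolation=cv2.INTER_CUBIC)
    cv2.imwrite(f"pics/z_{n}_{x0}.png",im); print(im.shape)
E
```

```text
(588, 504, 3)
(480, 560, 3)
(448, 644, 3)
```

```bash
python3 - <<'E'
from h import *
c=load("top0"); W=cloud(c)
# height map, world rectified
x0,x1,y0,y1=0.3,0.75,-0.5,0.42
for nm,(a,b) in dict(base=(222,254),bin=(237,150),bol=(241,365),bench=(290,250)).items(): print(nm,W[a,b])
z=np.clip(W[...,2],0,.1)/.1*255
cv2.imwrite("pics/hm.png",cv2.resize(cv2.applyColorMap(z.astype(np.uint8),cv2.COLORMAP_JET)[150:300,110:400],None,fx=2.7,fy=2.7,interpolation=cv2.INTER_NEAREST))
E
```

```text
base [0.5464032  0.0263921  0.05257486]
bin [0.50697211 0.36128771 0.00141713]
bol [ 0.48237393 -0.31438105  0.04465043]
bench [ 0.33586895  0.04445104 -0.0007462 ]
```

View pics/z_top0_210.png

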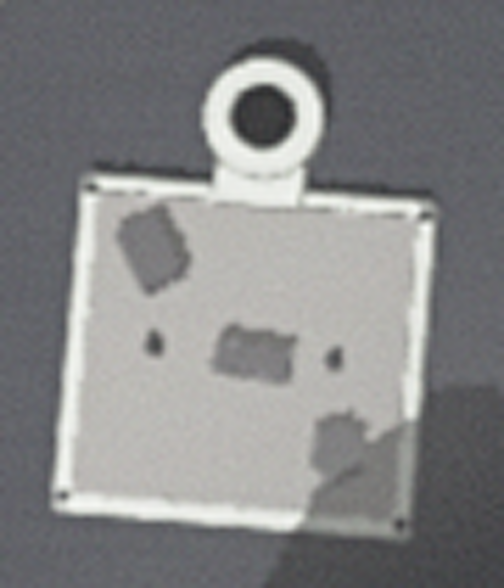

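View pics/z_top0_330.png

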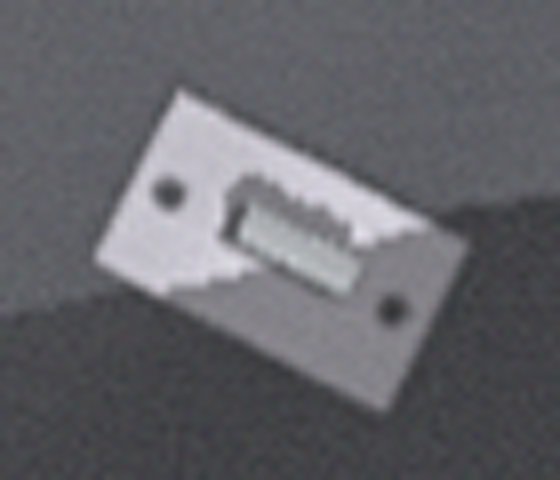

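View pics/z_side0_220.png

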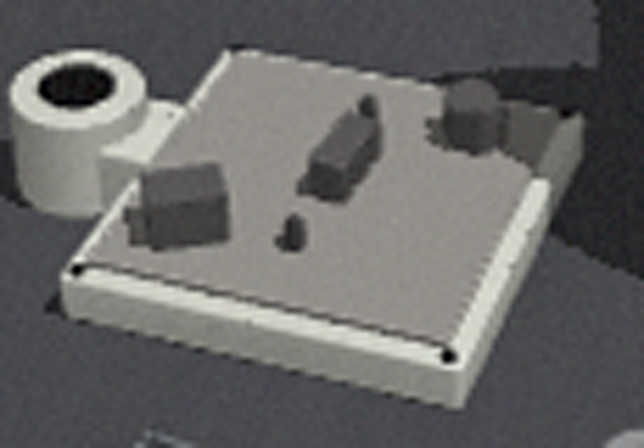

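View pics/hm.png

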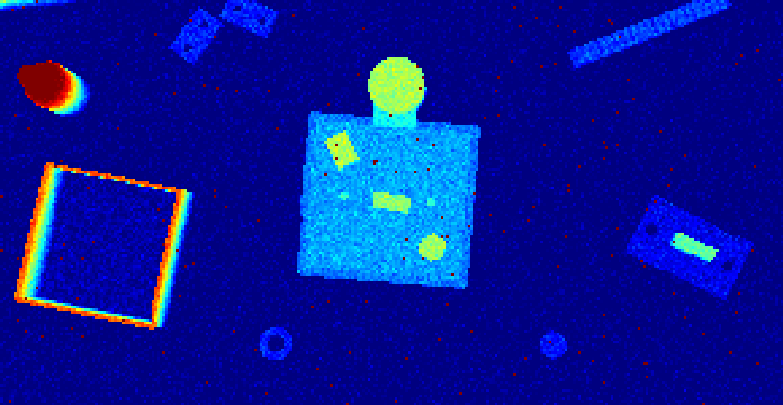

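The bar lies between the pins, the tube is near the column on the +y side, and the hex is at the robot/-y corner. Next I'll measure all of them by height and colour masks.

```bash
python3 - <<'E'
from h import *
c=load("top0"); W=cloud(c); g=cv2.cvtColor(c["img"],cv2.COLOR_RGB2GRAY).astype(float)
def roi(u0,u1,v0,v1):
    m=np.zeros(g.shape,bool); m[v0:v1,u0:u1]=1; return m
def rect(m,z,nm):
    n,l,st,ce=cv2.connectedComponentsWithStats(m.astype(np.uint8)); k=1+st[1:,4].argmax(); m=l==k
    v,u=np.nonzero(m); P=atz(c,np.c_[u,v],z)[:,:2]
    R=cv2.minAreaRect(np.float32(P*1000)); 
    C=P.mean(0); ev,V=np.linalg.eigh(np.cov(P.T)); ang=np.arctan2(V[1,1],V[0,1])
    print(nm,"mean",C.round(4),"rect",np.round(R[0],1),np.round(R[1],1),round(R[2],1),"major ang deg",np.degrees(ang).round(1),"sides",(np.sqrt(ev*12)*1000).round(1),"n",m.sum(),"zmed",np.median(W[m][:,2]).round(4)); return m
Z=cv2.medianBlur(np.float32(W[...,2]),3)
rect(roi(222,246,190,216)&(Z>.045),.056,"tube")
rect(roi(245,267,215,232)&(Z>.042),.052,"bar")
rect(roi(262,280,225,248)&(Z>.043),.054,"hex")
rect(roi(340,390,220,262)&(Z>.035),.048,"lug")
rect(roi(330,400,215,265)&(Z>.006),.012,"plate")
rect(roi(215,295,189,262)&(Z>.015),.030,"base")
rect(roi(240,275,165,193)&(Z>.045),.055,"column")
rect(roi(110,185,195,275)&(Z>.05),.08,"bin")
rect(roi(200,222,265,290)&(Z>.008),.016,"collar"); rect(roi(305,325,265,290)&(Z>.007),.014,"nut")
# base corners & pins from crop coords (crop px -> image)
f=lambda p,s,o:(np.array(p)+.5)/s-.5+o
print("corners",atz(c,f([(85,180),(435,205),(405,530),(55,510)],5.6,[210,160]),.03)[:,:2])
print("pins",atz(c,f([(155,343),(335,357)],5.6,[210,160]),.042)[:,:2])
print("holes",atz(c,f([(170,193),(392,312)],8,[330,210]),.012)[:,:2])
print("plate corners",atz(c,f([(180,88),(468,242),(387,410),(95,258)],8,[330,210]),.012)[:,:2])
E
```

```text
tube mean [0.5997 0.0811] rect [599.9  81.1] [34.5 24.6] 25.9 major ang deg -155.7 sides [25.4 35.2] n 96 zmed 0.0547
bar mean [0.5398 0.0253] rect [540.  25.] [41.5 18. ] 77.8 major ang deg 78.7 sides [17.7 41.1] n 79 zmed 0.0511
hex mean [ 0.4874 -0.0204] rect [487.6 -20.2] [27.4 24.3] 89.0 major ang deg 119.6 sides [24.  27.8] n 74 zmed 0.0529
lug mean [ 0.4828 -0.318 ] rect [ 482.2 -318.4] [49.9 16.6] 64.5 major ang deg 66.3 sides [16.1 49.9] n 84 zmed 0.0463
plate mean [ 0.4824 -0.3189] rect [ 482.1 -319.6] [132.7  76.6] 62.4 major ang deg 63.5 sides [ 74.6 130. ] n 935 zmed 0.0112
base mean [0.5456 0.0301] rect [551.6  30.1] [199.2 204.4] 84.3 major ang deg 69.4 sides [193.  196.4] n 3940 zmed 0.0288
column mean [0.6726 0.0178] rect [672.7  18.7] [61.7 62.3] 89.1 major ang deg -166.4 sides [56.7 58. ] n 358 zmed 0.054
bin mean [0.4825 0.3603] rect [494.3 350.8] [166.7 158.6] 78.0 major ang deg 78.8 sides [178.8 245.3] n 518 zmed 0.0741
collar mean [0.3806 0.163 ] rect [380.7 163. ] [34.4 34.2] 89.5 major ang deg 91.9 sides [37.  37.7] n 89 zmed 0.0148
nut mean [ 0.373  -0.1577] rect [ 373.  -157.3] [28.7 26.5] 44.0 major ang deg 61.6 sides [25.8 28. ] n 77 zmed 0.0135
corners [[ 0.64421162  0.11801924]
 [ 0.62696284 -0.07732873]
 [ 0.44659566 -0.05750363]
 [ 0.4606708   0.13578882]]
pins [[ 0.55150435  0.0785077 ]
 [ 0.54218648 -0.02050559]]
holes [[ 0.50695179 -0.27612491]
 [ 0.45828414 -0.3631071 ]]
plate corners [[ 0.54837234 -0.28133804]
 [ 0.48525546 -0.39450029]
 [ 0.41979659 -0.35988728]
 [ 0.48193535 -0.24568212]]
```

```bash
cat >> h.py <<'E'
from scipy.spatial.transform import Rotation as Ro
def plan(x,y,z,yawdeg,n=8,state=None):
    """print n tool-frame rows from measured pose to target with tool pointing down, jaw dir yawdeg (mod 180)"""
    if state is None:
        from plant import r; state=r.read_state()
    p=np.array(state["position"]); R=Ro.from_rotvec(state["eef_rot"]).as_matrix()
    yaw=np.arctan2(R[1,0],R[0,0]); d=(np.radians(yawdeg)-yaw+np.pi/2)%np.pi-np.pi/2
    az=round(-d/n,3); step=(np.array([x,y,z])-p)/n
    print("t",round(state["time"],2),"p",p.round(4),"yaw",np.degrees(yaw).round(1),"tilt",np.degrees(np.arccos(-R[2,2])).round(2),"w",round(state["gripper_width"],3),"F",np.round(state["wrist_force"],1),"|step|mm",(np.linalg.norm(step)*1e3).round(1))
    for i in range(n):
        t=R.T@step; print("  tx %.3f ty %.3f tz %.3f az %.3f"%(*t.round(3),az))
        R=R@Ro.from_rotvec([0,0,az]).as_matrix()
E
python3 -c "
from h import *
plan(.54,.025,.16,-11.8,24)"
```

```text
t 0.1 p [ 0.2677 -0.5917  0.2305] yaw -65.7 tilt 0.11 w 0.997 F [-0.1 -0.4 -1.2] |step|mm 28.2
  tx -0.019 ty -0.021 tz 0.003 az -0.039
  tx -0.018 ty -0.022 tz 0.003 az -0.039
  tx -0.017 ty -0.022 tz 0.003 az -0.039
  tx -0.016 ty -0.023 tz 0.003 az -0.039
  tx -0.015 ty -0.024 tz 0.003 az -0.039
  tx -0.014 ty -0.024 tz 0.003 az -0.039
  tx -0.013 ty -0.025 tz 0.003 az -0.039
  tx -0.012 ty -0.025 tz 0.003 az -0.039
  tx -0.011 ty -0.026 tz 0.003 az -0.039
  tx -0.010 ty -0.026 tz 0.003 az -0.039
  tx -0.009 ty -0.026 tz 0.003 az -0.039
  tx -0.008 ty -0.027 tz 0.003 az -0.039
  tx -0.007 ty -0.027 tz 0.003 az -0.039
  tx -0.006 ty -0.027 tz 0.003 az -0.039
  tx -0.005 ty -0.028 tz 0.003 az -0.039
  tx -0.004 ty -0.028 tz 0.003 az -0.039
  tx -0.003 ty -0.028 tz 0.003 az -0.039
  tx -0.002 ty -0.028 tz 0.003 az -0.039
  tx -0.001 ty -0.028 tz 0.003 az -0.039
  tx 0.000 ty -0.028 tz 0.003 az -0.039
  tx 0.001 ty -0.028 tz 0.003 az -0.039
  tx 0.002 ty -0.028 tz 0.003 az -0.039
  tx 0.004 ty -0.028 tz 0.003 az -0.039
  tx 0.005 ty -0.028 tz 0.003 az -0.039
```

```bash
python3 -m crank '[{"jaw":50,"tx":-0.019,"ty":-0.021,"tz":0.003,"az":-0.039},{"jaw":50,"tx":-0.018,"ty":-0.022,"tz":0.003,"az":-0.039},{"jaw":50,"tx":-0.017,"ty":-0.022,"tz":0.003,"az":-0.039},{"jaw":50,"tx":-0.016,"ty":-0.023,"tz":0.003,"az":-0.039},{"jaw":50,"tx":-0.015,"ty":-0.024,"tz":0.003,"az":-0.039},{"jaw":50,"tx":-0.014,"ty":-0.024,"tz":0.003,"az":-0.039},{"jaw":50,"tx":-0.013,"ty":-0.025,"tz":0.003,"az":-0.039},{"jaw":50,"tx":-0.012,"ty":-0.025,"tz":0.003,"az":-0.039}]' 40
python3 -m crank '[{"jaw":50,"tx":-0.011,"ty":-0.026,"tz":0.003,"az":-0.039},{"jaw":50,"tx":-0.010,"ty":-0.026,"tz":0.003,"az":-0.039},{"jaw":50,"tx":-0.009,"ty":-0.026,"tz":0.003,"az":-0.039},{"jaw":50,"tx":-0.008,"ty":-0.027,"tz":0.003,"az":-0.039},{"jaw":50,"tx":-0.007,"ty":-0.027,"tz":0.003,"az":-0.039},{"jaw":50,"tx":-0.006,"ty":-0.027,"tz":0.003,"az":-0.039},{"jaw":50,"tx":-0.005,"ty":-0.028,"tz":0.003,"az":-0.039},{"jaw":50,"tx":-0.004,"ty":-0.028,"tz":0.003,"az":-0.039}]'
python3 -c "
from h import *
plan(.54,.025,.16,-11.8,8)"
```

```text
t 0.1 p [ 0.2677 -0.5917  0.2305] yaw -65.7 tilt 0.11 w 0.997 F [-0.1 -0.4 -1.2] |step|mm 84.7
  tx -0.056 ty -0.063 tz 0.009 az -0.118
  tx -0.048 ty -0.069 tz 0.009 az -0.118
  tx -0.040 ty -0.074 tz 0.009 az -0.118
  tx -0.031 ty -0.078 tz 0.009 az -0.118
  tx -0.022 ty -0.081 tz 0.009 az -0.118
  tx -0.012 ty -0.083 tz 0.009 az -0.118
  tx -0.002 ty -0.084 tz 0.009 az -0.118
  tx 0.008 ty -0.084 tz 0.009 az -0.118schema error: expected keys jaw, tx, ty, tz, ax, ay, az
schema error: expected keys jaw, tx, ty, tz, ax, ay, az
```

```bash
python3 -m crank '[{"jaw":50,"tx":-0.019,"ty":-0.021,"tz":0.003,"ax":0,"ay":0,"az":-0.039},{"jaw":50,"tx":-0.018,"ty":-0.022,"tz":0.003,"ax":0,"ay":0,"az":-0.039},{"jaw":50,"tx":-0.017,"ty":-0.022,"tz":0.003,"ax":0,"ay":0,"az":-0.039},{"jaw":50,"tx":-0.016,"ty":-0.023,"tz":0.003,"ax":0,"ay":0,"az":-0.039},{"jaw":50,"tx":-0.015,"ty":-0.024,"tz":0.003,"ax":0,"ay":0,"az":-0.039},{"jaw":50,"tx":-0.014,"ty":-0.024,"tz":0.003,"ax":0,"ay":0,"az":-0.039},{"jaw":50,"tx":-0.013,"ty":-0.025,"tz":0.003,"ax":0,"ay":0,"az":-0.039},{"jaw":50,"tx":-0.012,"ty":-0.025,"tz":0.003,"ax":0,"ay":0,"az":-0.039}]' 40
python3 -m crank '[{"jaw":50,"tx":-0.011,"ty":-0.026,"tz":0.003,"ax":0,"ay":0,"az":-0.039},{"jaw":50,"tx":-0.010,"ty":-0.026,"tz":0.003,"ax":0,"ay":0,"az":-0.039},{"jaw":50,"tx":-0.009,"ty":-0.026,"tz":0.003,"ax":0,"ay":0,"az":-0.039},{"jaw":50,"tx":-0.008,"ty":-0.027,"tz":0.003,"ax":0,"ay":0,"az":-0.039},{"jaw":50,"tx":-0.007,"ty":-0.027,"tz":0.003,"ax":0,"ay":0,"az":-0.039},{"jaw":50,"tx":-0.006,"ty":-0.027,"tz":0.003,"ax":0,"ay":0,"az":-0.039},{"jaw":50,"tx":-0.005,"ty":-0.028,"tz":0.003,"ax":0,"ay":0,"az":-0.039},{"jaw":50,"tx":-0.004,"ty":-0.028,"tz":0.003,"ax":0,"ay":0,"az":-0.039}]'
python3 -c "
from h import *
plan(.54,.025,.14,-11.8,8)"
```

```text
time: 0.77
position: [0.36, -0.3858, 0.207]
eef_rot: [-2.873, 1.27, 0.001]
wrist_force: [0.8, 0.5, 0.3]
gripper_width: 0.518
time: 1.43
position: [0.4523, -0.1818, 0.1831]
eef_rot: [-3.036, 0.808, 0.001]
wrist_force: [1.1, 0.2, -0.7]
gripper_width: 0.496
t 1.43 p [ 0.4523 -0.1818  0.1831] yaw -29.8 tilt 0.03 w 0.496 F [ 1.1  0.2 -0.7] |step|mm 28.6
  tx -0.003 ty -0.028 tz 0.005 az -0.039
  tx -0.002 ty -0.028 tz 0.005 az -0.039
  tx -0.001 ty -0.028 tz 0.005 az -0.039
  tx -0.000 ty -0.028 tz 0.005 az -0.039
  tx 0.001 ty -0.028 tz 0.005 az -0.039
  tx 0.002 ty -0.028 tz 0.005 az -0.039
  tx 0.003 ty -0.028 tz 0.005 az -0.039
  tx 0.004 ty -0.028 tz 0.005 az -0.039
```

```bash
python3 -m crank '[{"jaw":50,"tx":-0.003,"ty":-0.028,"tz":0.005,"ax":0,"ay":0,"az":-0.039},{"jaw":50,"tx":-0.002,"ty":-0.028,"tz":0.005,"ax":0,"ay":0,"az":-0.039},{"jaw":50,"tx":-0.001,"ty":-0.028,"tz":0.005,"ax":0,"ay":0,"az":-0.039},{"jaw":50,"tx":0,"ty":-0.028,"tz":0.005,"ax":0,"ay":0,"az":-0.039},{"jaw":50,"tx":0.001,"ty":-0.028,"tz":0.005,"ax":0,"ay":0,"az":-0.039},{"jaw":50,"tx":0.002,"ty":-0.028,"tz":0.005,"ax":0,"ay":0,"az":-0.039},{"jaw":50,"tx":0.003,"ty":-0.028,"tz":0.005,"ax":0,"ay":0,"az":-0.039},{"jaw":50,"tx":0.004,"ty":-0.026,"tz":0.005,"ax":0,"ay":0,"az":-0.039}]'
python3 - <<'E'
from h import *
from plant import r
c=r.capture("side"); cv2.imwrite("pics/s1.png",c["img"][:,:,::-1])
plan(.54,.025,.05,-11.8,8)
E
```

```text
time: 2.1
position: [0.5399, 0.0231, 0.143]
eef_rot: [-3.125, 0.326, 0.001]
wrist_force: [0.4, -0.6, 0.8]
gripper_width: 0.501
t 2.15 p [0.5405 0.0263 0.142 ] yaw -11.7 tilt 0.18 w 0.499 F [-0.9  2.1 -0.5] |step|mm 11.5
  tx -0.000 ty 0.000 tz 0.011 az 0.000
  tx -0.000 ty 0.000 tz 0.011 az 0.000
  tx -0.000 ty 0.000 tz 0.011 az 0.000
  tx -0.000 ty 0.000 tz 0.011 az 0.000
  tx -0.000 ty 0.000 tz 0.011 az 0.000
  tx -0.000 ty 0.000 tz 0.011 az 0.000
  tx -0.000 ty 0.000 tz 0.011 az 0.000
  tx -0.000 ty 0.000 tz 0.011 az 0.000
```

View pics/s1.png

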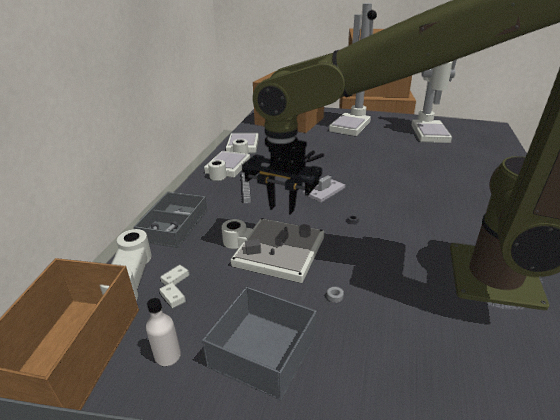

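The gripper hangs over the bar, with its fingertips near (271,210) and (292,212) and the bar at (280,237). I'll descend and close.

```bash
python3 -m crank '[{"jaw":50,"tx":0,"ty":0,"tz":0.018,"ax":0,"ay":0,"az":0},{"jaw":50,"tx":0,"ty":0,"tz":0.018,"ax":0,"ay":0,"az":0},{"jaw":50,"tx":0,"ty":0,"tz":0.016,"ax":0,"ay":0,"az":0},{"jaw":50,"tx":0,"ty":0,"tz":0.014,"ax":0,"ay":0,"az":0},{"jaw":50,"tx":0,"ty":0,"tz":0.012,"ax":0,"ay":0,"az":0},{"jaw":50,"tx":0,"ty":0,"tz":0.008,"ax":0,"ay":0,"az":0},{"jaw":50,"tx":0,"ty":0,"tz":0.004,"ax":0,"ay":0,"az":0},{"jaw":50,"tx":0,"ty":0,"tz":0,"ax":0,"ay":0,"az":0}]'
python3 -m crank '[{"jaw":0,"tx":0,"ty":0,"tz":0,"ax":0,"ay":0,"az":0},{"jaw":0,"tx":0,"ty":0,"tz":0,"ax":0,"ay":0,"az":0},{"jaw":0,"tx":0,"ty":0,"tz":0,"ax":0,"ay":0,"az":0},{"jaw":0,"tx":0,"ty":0,"tz":0,"ax":0,"ay":0,"az":0},{"jaw":0,"tx":0,"ty":0,"tz":0,"ax":0,"ay":0,"az":0},{"jaw":0,"tx":0,"ty":0,"tz":-0.004,"ax":0,"ay":0,"az":0},{"jaw":0,"tx":0,"ty":0,"tz":-0.014,"ax":0,"ay":0,"az":0},{"jaw":0,"tx":0,"ty":0,"tz":-0.024,"ax":0,"ay":0,"az":0}]'
python3 - <<'E'
from h import *
plan(.46,.34,.15,-11.8,16)
c=load("top0")
W=cloud(c)
# bin
print("bin rim outer corners", atz(c,[(124,203),(183,213),(167,270.5),(116,261)],.08)[:,:2])
E
```

```text
time: 2.82
position: [0.5393, 0.0215, 0.0527]
eef_rot: [3.124, -0.33, -0.003]
wrist_force: [-0.4, 0.3, 0.0]
gripper_width: 0.5
time: 3.48
position: [0.5373, 0.0217, 0.0932]
eef_rot: [3.124, -0.329, -0.01]
wrist_force: [-0.1, -0.3, -2.4]
gripper_width: 0.188
t 3.48 p [0.5373 0.0217 0.0932] yaw -12.0 tilt 0.38 w 0.188 F [-0.1 -0.3 -2.4] |step|mm 20.8
  tx -0.009 ty -0.018 tz -0.004 az -0.000
  tx -0.009 ty -0.018 tz -0.004 az -0.000
  tx -0.009 ty -0.018 tz -0.004 az -0.000
  tx -0.009 ty -0.018 tz -0.004 az -0.000
  tx -0.009 ty -0.018 tz -0.004 az -0.000
  tx -0.009 ty -0.018 tz -0.004 az -0.000
  tx -0.009 ty -0.018 tz -0.004 az -0.000
  tx -0.009 ty -0.018 tz -0.004 az -0.000
  tx -0.009 ty -0.018 tz -0.004 az -0.000
  tx -0.009 ty -0.018 tz -0.004 az -0.000
  tx -0.009 ty -0.018 tz -0.004 az -0.000
  tx -0.009 ty -0.018 tz -0.004 az -0.000
  tx -0.009 ty -0.018 tz -0.004 az -0.000
  tx -0.009 ty -0.018 tz -0.004 az -0.000
  tx -0.009 ty -0.018 tz -0.004 az -0.000
  tx -0.009 ty -0.018 tz -0.004 az -0.000
bin rim outer corners [[0.60852016 0.42094489]
 [0.57513454 0.23903498]
 [0.40325626 0.28748386]
 [0.43299065 0.44380648]]
```

```bash
python3 - <<'E'
from h import *
c=load("top0")
k=atz(c,[(127.4,210.4),(180.4,220.4),(168.5,271),(115.6,260.4)],.08)[:,:2]; print(k,k.mean(0),np.linalg.norm(np.roll(k,1,0)-k,axis=1))
E
```

```text
[[0.58573106 0.4099966 ]
 [0.55289286 0.24688522]
 [0.40172279 0.28294506]
 [0.43480465 0.44506044]] [0.49378784 0.34622183] [0.15494598 0.1663841  0.1554114  0.16545636]
```

```bash
python3 -c "
from h import *
plan(.475,.345,.16,-11.8,11)"
```

```text
t 3.48 p [0.5373 0.0217 0.0932] yaw -12.0 tilt 0.38 w 0.188 F [-0.1 -0.3 -2.4] |step|mm 30.5
  tx -0.012 ty -0.028 tz -0.006 az -0.000
  tx -0.012 ty -0.028 tz -0.006 az -0.000
  tx -0.012 ty -0.028 tz -0.006 az -0.000
  tx -0.012 ty -0.028 tz -0.006 az -0.000
  tx -0.012 ty -0.028 tz -0.006 az -0.000
  tx -0.012 ty -0.028 tz -0.006 az -0.000
  tx -0.012 ty -0.028 tz -0.006 az -0.000
  tx -0.012 ty -0.028 tz -0.006 az -0.000
  tx -0.012 ty -0.028 tz -0.006 az -0.000
  tx -0.012 ty -0.028 tz -0.006 az -0.000
  tx -0.012 ty -0.028 tz -0.006 az -0.000
```

```bash
python3 -m crank '[{"jaw":0,"tx":-0.012,"ty":-0.028,"tz":-0.010,"ax":0,"ay":0,"az":0},{"jaw":0,"tx":-0.012,"ty":-0.028,"tz":-0.010,"ax":0,"ay":0,"az":0},{"jaw":0,"tx":-0.012,"ty":-0.028,"tz":-0.010,"ax":0,"ay":0,"az":0},{"jaw":0,"tx":-0.012,"ty":-0.028,"tz":-0.010,"ax":0,"ay":0,"az":0},{"jaw":0,"tx":-0.012,"ty":-0.028,"tz":-0.008,"ax":0,"ay":0,"az":0},{"jaw":0,"tx":-0.012,"ty":-0.028,"tz":-0.006,"ax":0,"ay":0,"az":0},{"jaw":0,"tx":-0.012,"ty":-0.028,"tz":-0.006,"ax":0,"ay":0,"az":0},{"jaw":0,"tx":-0.012,"ty":-0.028,"tz":-0.006,"ax":0,"ay":0,"az":0}]'
python3 -m crank '[{"jaw":0,"tx":-0.012,"ty":-0.028,"tz":0,"ax":0,"ay":0,"az":0},{"jaw":0,"tx":-0.012,"ty":-0.028,"tz":0,"ax":0,"ay":0,"az":0},{"jaw":0,"tx":-0.012,"ty":-0.028,"tz":0,"ax":0,"ay":0,"az":0},{"jaw":0,"tx":0,"ty":0,"tz":0.015,"ax":0,"ay":0,"az":0},{"jaw":0,"tx":0,"ty":0,"tz":0.02,"ax":0,"ay":0,"az":0},{"jaw":0,"tx":0,"ty":0,"tz":0.025,"ax":0,"ay":0,"az":0},{"jaw":0,"tx":0,"ty":0,"tz":0.02,"ax":0,"ay":0,"az":0},{"jaw":0,"tx":0,"ty":0,"tz":0.01,"ax":0,"ay":0,"az":0}]'
```

```text
time: 4.15
position: [0.492, 0.262, 0.1622]
eef_rot: [-3.124, 0.329, -0.0]
wrist_force: [0.6, 0.2, -0.8]
gripper_width: 0.186
time: 4.82
position: [0.473, 0.3493, 0.0684]
eef_rot: [3.121, -0.328, -0.007]
wrist_force: [-0.9, 0.4, -2.4]
gripper_width: 0.184
```

```bash
python3 -m crank '[{"jaw":50,"tx":0,"ty":0,"tz":0,"ax":0,"ay":0,"az":0},{"jaw":50,"tx":0,"ty":0,"tz":0,"ax":0,"ay":0,"az":0},{"jaw":50,"tx":0,"ty":0,"tz":0,"ax":0,"ay":0,"az":0},{"jaw":50,"tx":0,"ty":0,"tz":-0.015,"ax":0,"ay":0,"az":0},{"jaw":50,"tx":0,"ty":0,"tz":-0.025,"ax":0,"ay":0,"az":0},{"jaw":50,"tx":0,"ty":0,"tz":-0.025,"ax":0,"ay":0,"az":0},{"jaw":50,"tx":0,"ty":0,"tz":-0.02,"ax":0,"ay":0,"az":0},{"jaw":50,"tx":0,"ty":0,"tz":0,"ax":0,"ay":0,"az":0}]'
python3 - <<'E'
from h import *
from plant import r
c=r.capture("top"); cv2.imwrite("pics/t2.png",c["img"][:,:,::-1])
im=c["img"][160:270,110:300,::-1]; cv2.imwrite("pics/t2z.png",cv2.resize(im,None,fx=4,fy=4,interpolation=cv2.INTER_CUBIC))
np.savez("pics/t2.npz",**c)
plan(.5997,.081,.12,115.2,16)
E
```

```text
time: 5.48
position: [0.4787, 0.3525, 0.1649]
eef_rot: [-3.116, 0.329, -0.017]
wrist_force: [0.5, -0.0, 0.8]
gripper_width: 0.499
t 5.53 p [0.4776 0.3518 0.1621] yaw -12.0 tilt 0.55 w 0.5 F [ 0.1 -0.7 -0.3] |step|mm 18.8
  tx 0.011 ty 0.015 tz 0.003 az 0.058
  tx 0.012 ty 0.014 tz 0.003 az 0.058
  tx 0.013 ty 0.014 tz 0.003 az 0.058
  tx 0.013 ty 0.013 tz 0.003 az 0.058
  tx 0.014 ty 0.012 tz 0.003 az 0.058
  tx 0.015 ty 0.011 tz 0.003 az 0.058
  tx 0.015 ty 0.010 tz 0.003 az 0.058
  tx 0.016 ty 0.009 tz 0.003 az 0.058
  tx 0.017 ty 0.008 tz 0.003 az 0.058
  tx 0.017 ty 0.008 tz 0.003 az 0.058
  tx 0.017 ty 0.007 tz 0.003 az 0.058
  tx 0.018 ty 0.005 tz 0.003 az 0.058
  tx 0.018 ty 0.004 tz 0.003 az 0.058
  tx 0.018 ty 0.003 tz 0.003 az 0.058
  tx 0.018 ty 0.002 tz 0.003 az 0.058
  tx 0.019 ty 0.001 tz 0.003 az 0.058
```

View pics/t2z.png

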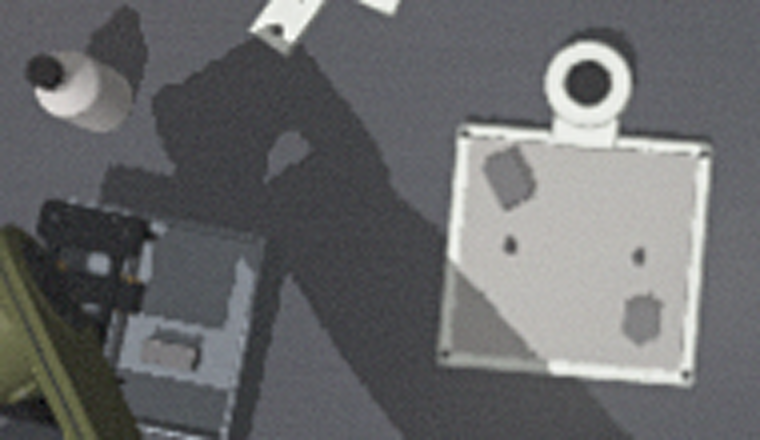

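The bar lies in the bin at about crop (170,350). The hex shows its points up and down in the image, so its flats face roughly ±y. Next is the tube.

```bash
python3 - <<'E'
from h import *
plan(.5995,.081,.12,115.2,12)
c=load("t2"); g=cv2.cvtColor(c["img"],cv2.COLOR_RGB2GRAY)
roi=np.zeros(g.shape,bool); roi[230:250,262:280]=1
m=(roi&(g<150)).astype(np.uint8); n,l,st,ce=cv2.connectedComponentsWithStats(m); k=1+st[1:,4].argmax()
v,u=np.nonzero(l==k); P=atz(c,np.c_[u,v],.05)[:,:2]; C=P.mean(0); print(C,len(u))
best=[]
for a in range(0,180,5):
    d=np.array([np.cos(np.radians(a)),np.sin(np.radians(a))]); q=(P-C)@d; best.append((a,round((np.percentile(q,99)-np.percentile(q,1))*1e3,1)))
print(best)
E
```

```text
t 5.53 p [0.4776 0.3518 0.1621] yaw -12.0 tilt 0.55 w 0.5 F [ 0.1 -0.7 -0.3] |step|mm 25.0
  tx 0.015 ty 0.020 tz 0.003 az 0.077
  tx 0.016 ty 0.019 tz 0.003 az 0.077
  tx 0.018 ty 0.017 tz 0.003 az 0.077
  tx 0.019 ty 0.016 tz 0.003 az 0.077
  tx 0.020 ty 0.015 tz 0.003 az 0.077
  tx 0.021 ty 0.013 tz 0.003 az 0.077
  tx 0.022 ty 0.011 tz 0.003 az 0.077
  tx 0.023 ty 0.010 tz 0.003 az 0.077
  tx 0.023 ty 0.008 tz 0.003 az 0.077
  tx 0.024 ty 0.006 tz 0.003 az 0.077
  tx 0.024 ty 0.004 tz 0.003 az 0.077
  tx 0.025 ty 0.002 tz 0.003 az 0.077
[ 0.4933202 -0.0219179] 97
[(0, np.float64(33.7)), (5, np.float64(33.8)), (10, np.float64(33.6)), (15, np.float64(33.2)), (20, np.float64(32.9)), (25, np.float64(32.9)), (30, np.float64(33.1)), (35, np.float64(33.1)), (40, np.float64(32.9)), (45, np.float64(32.5)), (50, np.float64(32.1)), (55, np.float64(31.5)), (60, np.float64(30.7)), (65, np.float64(29.9)), (70, np.float64(29.2)), (75, np.float64(28.2)), (80, np.float64(27.2)), (85, np.float64(26.0)), (90, np.float64(24.9)), (95, np.float64(26.6)), (100, np.float64(28.2)), (105, np.float64(29.5)), (110, np.float64(30.6)), (115, np.float64(31.4)), (120, np.float64(32.5)), (125, np.float64(33.5)), (130, np.float64(34.2)), (135, np.float64(34.5)), (140, np.float64(34.4)), (145, np.float64(34.0)), (150, np.float64(34.2)), (155, np.float64(34.2)), (160, np.float64(34.0)), (165, np.float64(34.2)), (170, np.float64(34.3)), (175, np.float64(34.1))]
```

```bash
python3 -m crank '[{"jaw":55,"tx":0.015,"ty":0.020,"tz":0.002,"ax":0,"ay":0,"az":0.077},{"jaw":55,"tx":0.016,"ty":0.019,"tz":0.002,"ax":0,"ay":0,"az":0.077},{"jaw":55,"tx":0.018,"ty":0.017,"tz":0.002,"ax":0,"ay":0,"az":0.077},{"jaw":55,"tx":0.019,"ty":0.016,"tz":0.002,"ax":0,"ay":0,"az":0.077},{"jaw":55,"tx":0.020,"ty":0.015,"tz":0.003,"ax":0,"ay":0,"az":0.077},{"jaw":55,"tx":0.021,"ty":0.013,"tz":0.003,"ax":0,"ay":0,"az":0.077},{"jaw":55,"tx":0.022,"ty":0.011,"tz":0.003,"ax":0,"ay":0,"az":0.077},{"jaw":55,"tx":0.023,"ty":0.010,"tz":0.003,"ax":0,"ay":0,"az":0.077}]'
python3 -m crank '[{"jaw":55,"tx":0.023,"ty":0.008,"tz":0.006,"ax":0,"ay":0,"az":0.077},{"jaw":55,"tx":0.024,"ty":0.006,"tz":0.006,"ax":0,"ay":0,"az":0.077},{"jaw":55,"tx":0.024,"ty":0.004,"tz":0.006,"ax":0,"ay":0,"az":0.077},{"jaw":55,"tx":0.025,"ty":0.002,"tz":0.006,"ax":0,"ay":0,"az":0.077},{"jaw":55,"tx":0,"ty":0,"tz":0,"ax":0,"ay":0,"az":0},{"jaw":55,"tx":0,"ty":0,"tz":0,"ax":0,"ay":0,"az":0},{"jaw":55,"tx":0,"ty":0,"tz":0,"ax":0,"ay":0,"az":0},{"jaw":55,"tx":0,"ty":0,"tz":0,"ax":0,"ay":0,"az":0}]'
python3 -c "
from h import *
plan(.5997,.081,.051,115.2,8)"
```

```text
time: 6.2
position: [0.557, 0.168, 0.1358]
eef_rot: [2.875, -1.266, -0.001]
wrist_force: [-0.9, 0.2, 1.0]
gripper_width: 0.551
time: 6.87
position: [0.5972, 0.0802, 0.1126]
eef_rot: [-2.651, 1.685, 0.0]
wrist_force: [0.5, 0.5, -0.1]
gripper_width: 0.549
t 6.87 p [0.5972 0.0802 0.1126] yaw -64.9 tilt 0.01 w 0.549 F [ 0.5  0.5 -0.1] |step|mm 7.7
  tx 0.000 ty -0.000 tz 0.008 az -0.000
  tx 0.000 ty -0.000 tz 0.008 az -0.000
  tx 0.000 ty -0.000 tz 0.008 az -0.000
  tx 0.000 ty -0.000 tz 0.008 az -0.000
  tx 0.000 ty -0.000 tz 0.008 az -0.000
  tx 0.000 ty -0.000 tz 0.008 az -0.000
  tx 0.000 ty -0.000 tz 0.008 az -0.000
  tx 0.000 ty -0.000 tz 0.008 az -0.000
```

```bash
python3 -m crank '[{"jaw":55,"tx":0,"ty":-0.002,"tz":0.016,"ax":0,"ay":0,"az":0},{"jaw":55,"tx":0,"ty":0,"tz":0.015,"ax":0,"ay":0,"az":0},{"jaw":55,"tx":0,"ty":0,"tz":0.014,"ax":0,"ay":0,"az":0},{"jaw":55,"tx":0,"ty":0,"tz":0.010,"ax":0,"ay":0,"az":0},{"jaw":55,"tx":0,"ty":0,"tz":0.004,"ax":0,"ay":0,"az":0},{"jaw":55,"tx":0,"ty":0,"tz":0.002,"ax":0,"ay":0,"az":0},{"jaw":0,"tx":0,"ty":0,"tz":0,"ax":0,"ay":0,"az":0},{"jaw":0,"tx":0,"ty":0,"tz":0,"ax":0,"ay":0,"az":0}]'
python3 -m crank '[{"jaw":0,"tx":0,"ty":0,"tz":0,"ax":0,"ay":0,"az":0},{"jaw":0,"tx":0,"ty":0,"tz":0,"ax":0,"ay":0,"az":0},{"jaw":0,"tx":0,"ty":0,"tz":0,"ax":0,"ay":0,"az":0},{"jaw":0,"tx":0,"ty":0,"tz":-0.005,"ax":0,"ay":0,"az":0},{"jaw":0,"tx":0,"ty":0,"tz":-0.015,"ax":0,"ay":0,"az":0},{"jaw":0,"tx":0,"ty":0,"tz":-0.025,"ax":0,"ay":0,"az":0},{"jaw":0,"tx":0,"ty":0,"tz":-0.025,"ax":0,"ay":0,"az":0},{"jaw":0,"tx":0,"ty":0,"tz":-0.025,"ax":0,"ay":0,"az":0}]'
python3 -c "
from h import *
plan(.515,.365,.15,168,13)"
```

```text
time: 7.53
position: [0.5998, 0.0804, 0.0523]
eef_rot: [-2.65, 1.687, -0.001]
wrist_force: [0.2, -0.1, 0.2]
gripper_width: 0.464
time: 8.2
position: [0.5989, 0.0802, 0.1476]
eef_rot: [2.649, -1.687, -0.001]
wrist_force: [1.5, 0.2, -0.7]
gripper_width: 0.269
t 8.2 p [0.5989 0.0802 0.1476] yaw -65.0 tilt 0.05 w 0.269 F [ 1.5  0.2 -0.7] |step|mm 22.8
  tx -0.023 ty -0.003 tz -0.000 az -0.071
  tx -0.022 ty -0.005 tz -0.000 az -0.071
  tx -0.022 ty -0.007 tz -0.000 az -0.071
  tx -0.021 ty -0.008 tz -0.000 az -0.071
  tx -0.021 ty -0.010 tz -0.000 az -0.071
  tx -0.020 ty -0.011 tz -0.000 az -0.071
  tx -0.019 ty -0.012 tz -0.000 az -0.071
  tx -0.018 ty -0.014 tz -0.000 az -0.071
  tx -0.017 ty -0.015 tz -0.000 az -0.071
  tx -0.016 ty -0.016 tz -0.000 az -0.071
  tx -0.015 ty -0.017 tz -0.000 az -0.071
  tx -0.014 ty -0.018 tz -0.000 az -0.071
  tx -0.012 ty -0.019 tz -0.000 az -0.071
```

```bash
python3 -m crank '[{"jaw":0,"tx":-0.020,"ty":-0.004,"tz":-0.005,"ax":0,"ay":0,"az":0},{"jaw":0,"tx":-0.030,"ty":-0.005,"tz":0,"ax":0,"ay":0,"az":0},{"jaw":0,"tx":-0.032,"ty":-0.005,"tz":0,"ax":0,"ay":0,"az":0},{"jaw":0,"tx":-0.032,"ty":-0.005,"tz":0,"ax":0,"ay":0,"az":0},{"jaw":0,"tx":-0.032,"ty":-0.005,"tz":0,"ax":0,"ay":0,"az":0},{"jaw":0,"tx":-0.032,"ty":-0.005,"tz":0,"ax":0,"ay":0,"az":0},{"jaw":0,"tx":-0.032,"ty":-0.005,"tz":0,"ax":0,"ay":0,"az":0},{"jaw":0,"tx":-0.032,"ty":-0.005,"tz":0,"ax":0,"ay":0,"az":0}]'
python3 -m crank '[{"jaw":0,"tx":-0.030,"ty":-0.004,"tz":0,"ax":0,"ay":0,"az":0},{"jaw":0,"tx":-0.022,"ty":-0.002,"tz":0,"ax":0,"ay":0,"az":0},{"jaw":0,"tx":0,"ty":0,"tz":0.015,"ax":0,"ay":0,"az":0},{"jaw":0,"tx":0,"ty":0,"tz":0.025,"ax":0,"ay":0,"az":0},{"jaw":0,"tx":0,"ty":0,"tz":0.025,"ax":0,"ay":0,"az":0},{"jaw":0,"tx":0,"ty":0,"tz":0.010,"ax":0,"ay":0,"az":0},{"jaw":0,"tx":0,"ty":0,"tz":0.003,"ax":0,"ay":0,"az":0},{"jaw":0,"tx":0,"ty":0,"tz":0,"ax":0,"ay":0,"az":0}]'
```

```text
time: 8.87
position: [0.5315, 0.3174, 0.152]
eef_rot: [-2.65, 1.687, -0.0]
wrist_force: [1.4, -0.2, -1.0]
gripper_width: 0.271
time: 9.53
position: [0.5153, 0.3653, 0.073]
eef_rot: [2.649, -1.687, -0.001]
wrist_force: [0.9, 0.2, -0.7]
gripper_width: 0.27
```

```bash
python3 -m crank '[{"jaw":55,"tx":0,"ty":0,"tz":0,"ax":0,"ay":0,"az":0},{"jaw":55,"tx":0,"ty":0,"tz":0,"ax":0,"ay":0,"az":0},{"jaw":55,"tx":0,"ty":0,"tz":-0.005,"ax":0,"ay":0,"az":0},{"jaw":55,"tx":0,"ty":0,"tz":-0.020,"ax":0,"ay":0,"az":0},{"jaw":55,"tx":0,"ty":0,"tz":-0.025,"ax":0,"ay":0,"az":0},{"jaw":55,"tx":0,"ty":0,"tz":-0.025,"ax":0,"ay":0,"az":0},{"jaw":55,"tx":0,"ty":0,"tz":-0.010,"ax":0,"ay":0,"az":0},{"jaw":55,"tx":0,"ty":0,"tz":0,"ax":0,"ay":0,"az":0}]'
python3 - <<'E'
from h import *
from plant import r
c=r.capture("side"); cv2.imwrite("pics/s3.png",cv2.resize(c["img"][200:400,130:370,::-1],None,fx=3,fy=3))
plan(.488,-.0205,.12,90,14)
E
```

```text
time: 10.2
position: [0.5181, 0.367, 0.164]
eef_rot: [-2.643, 1.683, -0.006]
wrist_force: [0.2, -0.9, 0.9]
gripper_width: 0.549
t 10.25 p [0.5169 0.3663 0.1612] yaw -65.0 tilt 0.27 w 0.547 F [-0.6 -0.3  1.1] |step|mm 27.9
  tx 0.024 ty 0.014 tz 0.003 az 0.031
  tx 0.025 ty 0.013 tz 0.003 az 0.031
  tx 0.025 ty 0.012 tz 0.003 az 0.031
  tx 0.025 ty 0.011 tz 0.003 az 0.031
  tx 0.026 ty 0.010 tz 0.003 az 0.031
  tx 0.026 ty 0.010 tz 0.003 az 0.031
  tx 0.026 ty 0.009 tz 0.003 az 0.031
  tx 0.027 ty 0.008 tz 0.003 az 0.031
  tx 0.027 ty 0.007 tz 0.003 az 0.031
  tx 0.027 ty 0.006 tz 0.003 az 0.031
  tx 0.027 ty 0.006 tz 0.003 az 0.031
  tx 0.027 ty 0.005 tz 0.003 az 0.031
  tx 0.027 ty 0.004 tz 0.003 az 0.031
  tx 0.028 ty 0.003 tz 0.003 az 0.031
```

View pics/s3.png

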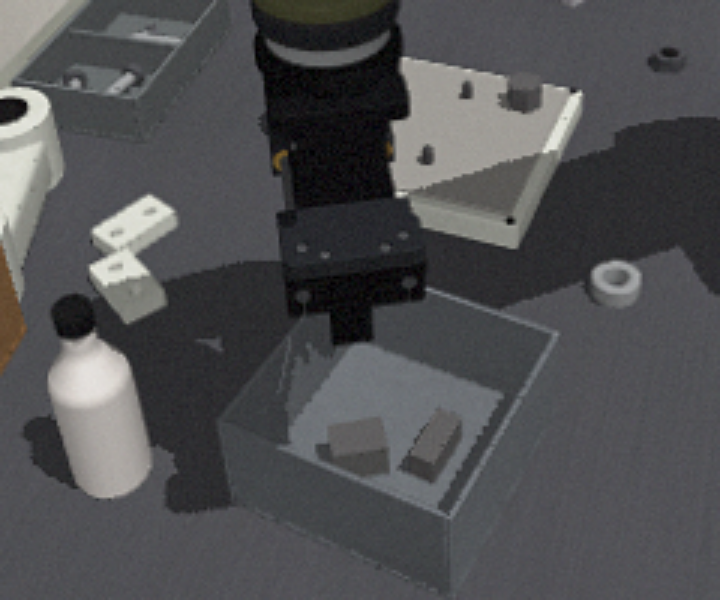

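The tube (360,445) and the bar (433,445) both lie in the bin, and only the hex (525,92) is left on the pad.

```bash
python3 -m crank '[{"jaw":55,"tx":0.024,"ty":0.014,"tz":0,"ax":0,"ay":0,"az":0.031},{"jaw":55,"tx":0.025,"ty":0.013,"tz":0,"ax":0,"ay":0,"az":0.031},{"jaw":55,"tx":0.025,"ty":0.012,"tz":0,"ax":0,"ay":0,"az":0.031},{"jaw":55,"tx":0.025,"ty":0.011,"tz":0.002,"ax":0,"ay":0,"az":0.031},{"jaw":55,"tx":0.026,"ty":0.010,"tz":0.003,"ax":0,"ay":0,"az":0.031},{"jaw":55,"tx":0.026,"ty":0.010,"tz":0.003,"ax":0,"ay":0,"az":0.031},{"jaw":55,"tx":0.026,"ty":0.009,"tz":0.003,"ax":0,"ay":0,"az":0.031},{"jaw":55,"tx":0.027,"ty":0.008,"tz":0.005,"ax":0,"ay":0,"az":0.031}]'
python3 -m crank '[{"jaw":55,"tx":0.027,"ty":0.007,"tz":0.006,"ax":0,"ay":0,"az":0.031},{"jaw":55,"tx":0.027,"ty":0.006,"tz":0.008,"ax":0,"ay":0,"az":0.031},{"jaw":55,"tx":0.027,"ty":0.006,"tz":0.008,"ax":0,"ay":0,"az":0.031},{"jaw":55,"tx":0.027,"ty":0.005,"tz":0.008,"ax":0,"ay":0,"az":0.031},{"jaw":55,"tx":0.027,"ty":0.004,"tz":0.006,"ax":0,"ay":0,"az":0.031},{"jaw":55,"tx":0.028,"ty":0.003,"tz":0.003,"ax":0,"ay":0,"az":0.031},{"jaw":55,"tx":0,"ty":0,"tz":0,"ax":0,"ay":0,"az":0},{"jaw":55,"tx":0,"ty":0,"tz":0,"ax":0,"ay":0,"az":0}]'
python3 -c "
from h import *
plan(.488,-.0205,.051,90,8)"
```

```text
time: 10.92
position: [0.4978, 0.1426, 0.1407]
eef_rot: [2.418, -2.002, -0.003]
wrist_force: [0.4, 0.0, -0.6]
gripper_width: 0.551
time: 11.58
position: [0.4849, -0.0225, 0.1017]
eef_rot: [2.22, -2.22, -0.005]
wrist_force: [0.2, 0.1, -1.1]
gripper_width: 0.548
t 11.58 p [ 0.4849 -0.0225  0.1017] yaw -90.0 tilt 0.2 w 0.548 F [ 0.2  0.1 -1.1] |step|mm 6.4
  tx -0.000 ty -0.000 tz 0.006 az 0.000
  tx -0.000 ty -0.000 tz 0.006 az 0.000
  tx -0.000 ty -0.000 tz 0.006 az 0.000
  tx -0.000 ty -0.000 tz 0.006 az 0.000
  tx -0.000 ty -0.000 tz 0.006 az 0.000
  tx -0.000 ty -0.000 tz 0.006 az 0.000
  tx -0.000 ty -0.000 tz 0.006 az 0.000
  tx -0.000 ty -0.000 tz 0.006 az 0.000
```

```bash
python3 -m crank '[{"jaw":55,"tx":-0.002,"ty":-0.003,"tz":0.014,"ax":0,"ay":0,"az":0},{"jaw":55,"tx":0,"ty":0,"tz":0.013,"ax":0,"ay":0,"az":0},{"jaw":55,"tx":0,"ty":0,"tz":0.012,"ax":0,"ay":0,"az":0},{"jaw":55,"tx":0,"ty":0,"tz":0.008,"ax":0,"ay":0,"az":0},{"jaw":55,"tx":0,"ty":0,"tz":0.003,"ax":0,"ay":0,"az":0},{"jaw":55,"tx":0,"ty":0,"tz":0,"ax":0,"ay":0,"az":0},{"jaw":0,"tx":0,"ty":0,"tz":0,"ax":0,"ay":0,"az":0},{"jaw":0,"tx":0,"ty":0,"tz":0,"ax":0,"ay":0,"az":0}]'
python3 -m crank '[{"jaw":0,"tx":0,"ty":0,"tz":0,"ax":0,"ay":0,"az":0},{"jaw":0,"tx":0,"ty":0,"tz":0,"ax":0,"ay":0,"az":0},{"jaw":0,"tx":0,"ty":0,"tz":0,"ax":0,"ay":0,"az":0},{"jaw":0,"tx":0,"ty":0,"tz":-0.005,"ax":0,"ay":0,"az":0},{"jaw":0,"tx":0,"ty":0,"tz":-0.015,"ax":0,"ay":0,"az":0},{"jaw":0,"tx":0,"ty":0,"tz":-0.025,"ax":0,"ay":0,"az":0},{"jaw":0,"tx":0,"ty":0,"tz":-0.030,"ax":0,"ay":0,"az":0},{"jaw":0,"tx":0,"ty":0,"tz":-0.025,"ax":0,"ay":0,"az":0}]'
python3 -c "
from h import *
plan(.49,.305,.15,90,11)"
```

```text
time: 12.25
position: [0.49, -0.0196, 0.0544]
eef_rot: [-2.224, 2.217, -0.002]
wrist_force: [0.5, -0.1, -0.1]
gripper_width: 0.464
time: 12.92
position: [0.4892, -0.0196, 0.1552]
eef_rot: [-2.224, 2.218, 0.0]
wrist_force: [0.4, -0.4, 0.1]
gripper_width: 0.3
t 12.92 p [ 0.4892 -0.0196  0.1552] yaw -89.8 tilt 0.01 w 0.3 F [ 0.4 -0.4  0.1] |step|mm 29.5
  tx -0.030 ty -0.000 tz 0.000 az 0.000
  tx -0.030 ty -0.000 tz 0.000 az 0.000
  tx -0.030 ty -0.000 tz 0.000 az 0.000
  tx -0.030 ty -0.000 tz 0.000 az 0.000
  tx -0.030 ty -0.000 tz 0.000 az 0.000
  tx -0.030 ty -0.000 tz 0.000 az 0.000
  tx -0.030 ty -0.000 tz 0.000 az 0.000
  tx -0.030 ty -0.000 tz 0.000 az 0.000
  tx -0.030 ty -0.000 tz 0.000 az 0.000
  tx -0.030 ty -0.000 tz 0.000 az 0.000
  tx -0.030 ty -0.000 tz 0.000 az 0.000
```

```bash
python3 -m crank '[{"jaw":0,"tx":-0.025,"ty":0,"tz":0,"ax":0,"ay":0,"az":0},{"jaw":0,"tx":-0.035,"ty":0,"tz":0,"ax":0,"ay":0,"az":0},{"jaw":0,"tx":-0.035,"ty":0,"tz":0,"ax":0,"ay":0,"az":0},{"jaw":0,"tx":-0.035,"ty":0,"tz":0,"ax":0,"ay":0,"az":0},{"jaw":0,"tx":-0.035,"ty":0,"tz":0,"ax":0,"ay":0,"az":0},{"jaw":0,"tx":-0.035,"ty":0,"tz":0,"ax":0,"ay":0,"az":0},{"jaw":0,"tx":-0.035,"ty":0,"tz":0,"ax":0,"ay":0,"az":0},{"jaw":0,"tx":-0.035,"ty":0,"tz":0,"ax":0,"ay":0,"az":0}]'
python3 -m crank '[{"jaw":0,"tx":-0.035,"ty":0,"tz":0,"ax":0,"ay":0,"az":0},{"jaw":0,"tx":-0.025,"ty":0,"tz":0,"ax":0,"ay":0,"az":0},{"jaw":0,"tx":-0.010,"ty":0,"tz":0,"ax":0,"ay":0,"az":0},{"jaw":0,"tx":0,"ty":0,"tz":0.015,"ax":0,"ay":0,"az":0},{"jaw":0,"tx":0,"ty":0,"tz":0.025,"ax":0,"ay":0,"az":0},{"jaw":0,"tx":0,"ty":0,"tz":0.020,"ax":0,"ay":0,"az":0},{"jaw":0,"tx":0,"ty":0,"tz":0.008,"ax":0,"ay":0,"az":0},{"jaw":0,"tx":0,"ty":0,"tz":0,"ax":0,"ay":0,"az":0}]'
```

```text
time: 13.58
position: [0.488, 0.252, 0.1538]
eef_rot: [2.225, -2.218, -0.0]
wrist_force: [0.5, 0.2, -1.7]
gripper_width: 0.298
time: 14.25
position: [0.4866, 0.3188, 0.0828]
eef_rot: [2.22, -2.215, -0.003]
wrist_force: [-0.3, -1.2, -1.1]
gripper_width: 0.297
```

```bash
python3 -m crank '[{"jaw":45,"tx":0,"ty":0,"tz":0,"ax":0,"ay":0,"az":0},{"jaw":45,"tx":0,"ty":0,"tz":0,"ax":0,"ay":0,"az":0},{"jaw":45,"tx":0,"ty":0,"tz":-0.005,"ax":0,"ay":0,"az":0},{"jaw":45,"tx":0,"ty":0,"tz":-0.020,"ax":0,"ay":0,"az":0},{"jaw":45,"tx":0,"ty":0,"tz":-0.030,"ax":0,"ay":0,"az":0},{"jaw":45,"tx":0,"ty":0,"tz":-0.025,"ax":0,"ay":0,"az":0},{"jaw":45,"tx":0.010,"ty":0,"tz":-0.010,"ax":0,"ay":0,"az":0},{"jaw":45,"tx":0.030,"ty":0,"tz":0,"ax":0,"ay":0,"az":0}]'
python3 -c "
from h import *
plan(.4824,-.3190,.14,-28.3,20)"
```

```text
time: 14.92
position: [0.4911, 0.2827, 0.1816]
eef_rot: [-2.221, 2.208, -0.005]
wrist_force: [0.8, -1.0, -0.2]
gripper_width: 0.449
t 14.92 p [0.4911 0.2827 0.1816] yaw -89.6 tilt 0.6 w 0.449 F [ 0.8 -1.  -0.2] |step|mm 30.2
  tx 0.030 ty 0.001 tz 0.002 az -0.054
  tx 0.030 ty 0.002 tz 0.002 az -0.054
  tx 0.030 ty 0.004 tz 0.002 az -0.054
  tx 0.030 ty 0.005 tz 0.002 az -0.054
  tx 0.029 ty 0.007 tz 0.002 az -0.054
  tx 0.029 ty 0.009 tz 0.002 az -0.054
  tx 0.028 ty 0.010 tz 0.002 az -0.054
  tx 0.028 ty 0.012 tz 0.002 az -0.054
  tx 0.027 ty 0.013 tz 0.002 az -0.054
  tx 0.026 ty 0.015 tz 0.002 az -0.054
  tx 0.025 ty 0.016 tz 0.002 az -0.054
  tx 0.025 ty 0.017 tz 0.002 az -0.054
  tx 0.024 ty 0.019 tz 0.002 az -0.054
  tx 0.023 ty 0.020 tz 0.002 az -0.054
  tx 0.021 ty 0.021 tz 0.002 az -0.054
  tx 0.020 ty 0.022 tz 0.002 az -0.054
  tx 0.019 ty 0.023 tz 0.002 az -0.054
  tx 0.018 ty 0.024 tz 0.002 az -0.054
  tx 0.016 ty 0.025 tz 0.002 az -0.054
  tx 0.015 ty 0.026 tz 0.002 az -0.054
```

```bash
python3 -m crank '[{"jaw":45,"tx":0.030,"ty":0.001,"tz":0,"ax":0,"ay":0,"az":-0.054},{"jaw":45,"tx":0.030,"ty":0.002,"tz":0,"ax":0,"ay":0,"az":-0.054},{"jaw":45,"tx":0.030,"ty":0.004,"tz":0,"ax":0,"ay":0,"az":-0.054},{"jaw":45,"tx":0.030,"ty":0.005,"tz":0,"ax":0,"ay":0,"az":-0.054},{"jaw":45,"tx":0.029,"ty":0.007,"tz":0.002,"ax":0,"ay":0,"az":-0.054},{"jaw":45,"tx":0.029,"ty":0.009,"tz":0.002,"ax":0,"ay":0,"az":-0.054},{"jaw":45,"tx":0.028,"ty":0.010,"tz":0.002,"ax":0,"ay":0,"az":-0.054},{"jaw":45,"tx":0.028,"ty":0.012,"tz":0.002,"ax":0,"ay":0,"az":-0.054}]'
python3 -m crank '[{"jaw":45,"tx":0.027,"ty":0.013,"tz":0.002,"ax":0,"ay":0,"az":-0.054},{"jaw":45,"tx":0.026,"ty":0.015,"tz":0.002,"ax":0,"ay":0,"az":-0.054},{"jaw":45,"tx":0.025,"ty":0.016,"tz":0.002,"ax":0,"ay":0,"az":-0.054},{"jaw":45,"tx":0.025,"ty":0.017,"tz":0.002,"ax":0,"ay":0,"az":-0.054},{"jaw":45,"tx":0.024,"ty":0.019,"tz":0.002,"ax":0,"ay":0,"az":-0.054},{"jaw":45,"tx":0.023,"ty":0.020,"tz":0.002,"ax":0,"ay":0,"az":-0.054},{"jaw":45,"tx":0.021,"ty":0.021,"tz":0.002,"ax":0,"ay":0,"az":-0.054},{"jaw":45,"tx":0.020,"ty":0.022,"tz":0.002,"ax":0,"ay":0,"az":-0.054}]'
python3 - <<'E'
from h import *
from plant import r
for n in("top","side"):
    c=r.capture(n); np.savez(f"pics/{n}4.npz",**c); cv2.imwrite(f"pics/{n}4.png",c["img"][:,:,::-1])
plan(.4824,-.3190,.11,-28.3,8)
E
```

```text
time: 15.58
position: [0.4837, 0.0373, 0.1683]
eef_rot: [-2.65, 1.686, -0.002]
wrist_force: [1.3, -0.0, 0.6]
gripper_width: 0.451
time: 16.25
position: [0.4789, -0.2032, 0.1522]
eef_rot: [2.95, -1.08, 0.002]
wrist_force: [0.4, 1.6, 0.9]
gripper_width: 0.446
t 16.35 p [ 0.4788 -0.2049  0.1521] yaw -40.6 tilt 0.09 w 0.451 F [-0.8 -0.3  0.1] |step|mm 15.2
  tx 0.010 ty 0.011 tz 0.005 az -0.027
  tx 0.009 ty 0.011 tz 0.005 az -0.027
  tx 0.009 ty 0.011 tz 0.005 az -0.027
  tx 0.009 ty 0.011 tz 0.005 az -0.027
  tx 0.008 ty 0.012 tz 0.005 az -0.027
  tx 0.008 ty 0.012 tz 0.005 az -0.027
  tx 0.008 ty 0.012 tz 0.005 az -0.027
  tx 0.007 ty 0.012 tz 0.005 az -0.027
```

View pics/top4.png

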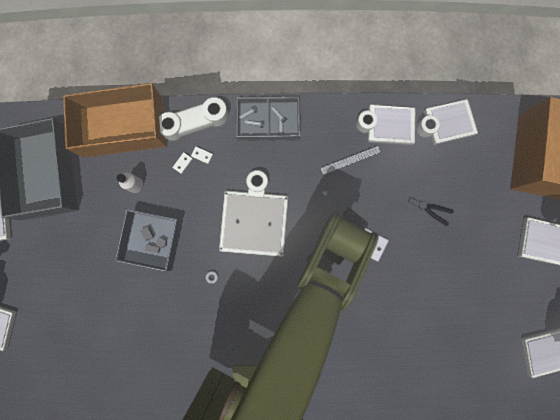

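View pics/side4.png

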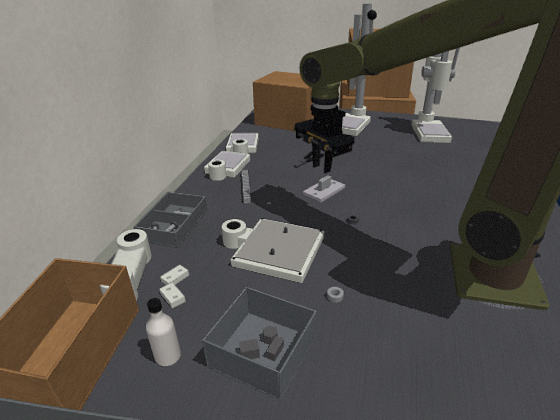

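All three offcuts lie in the bin (top view about (150,240), side view about (265,342)). The pad is clear, with both pins visible at top (238,221) and (270,224). I'll refine the base and bolster poses with an edge-gradient fit.

```bash
cat > fit.py <<'E'
from h import *
from scipy.optimize import minimize
from scipy.ndimage import map_coordinates,gaussian_filter
def fit(c,z,hx,hy,x,y,yaw,skip=None,sig=1.0):
    g=gaussian_filter(cv2.cvtColor(c["img"],cv2.COLOR_RGB2GRAY).astype(float),sig)
    t=np.linspace(-.92,.92,60); L=[];N=[]
    for s,a in(("+x",0),("-x",0),("+y",1),("-y",1)):
        sg=1 if s[0]=="+" else -1
        p=np.c_[np.full(60,sg*hx),t*hy] if a==0 else np.c_[t*hx,np.full(60,sg*hy)]
        n=np.tile([sg,0] if a==0 else [0,sg],(60,1))
        if skip is not None: k=~skip(p); p=p[k];n=n[k]
        L.append(p);N.append(n)
    L=np.vstack(L);N=np.vstack(N)
    def cost(q):
        R=np.array([[np.cos(q[2]),-np.sin(q[2])],[np.sin(q[2]),np.cos(q[2])]])
        f=0
        for d in(.0015,):
            A=np.c_[(L-N*d)@R.T+q[:2],np.full(len(L),z)];B=np.c_[(L+N*d)@R.T+q[:2],np.full(len(L),z)]
            a=proj(c,A);b=proj(c,B)
            f+=np.mean(map_coordinates(g,[a[:,1],a[:,0]],order=1)-map_coordinates(g,[b[:,1],b[:,0]],order=1))
        return -f
    best=None
    for dx in(-.003,0,.003):
        for dy in(-.003,0,.003):
            q0=np.array([x+dx,y+dy,yaw]); sim=np.vstack([q0]+[q0+e for e in np.diag([.003,.003,.03])])
            r=minimize(cost,q0,method="Nelder-Mead",options=dict(initial_simplex=sim,xatol=1e-5,fatol=1e-4))
            if best is None or r.fun<best.fun: best=r
    return best.x,-best.fun
E
python3 - <<'E'
from fit import *
c=load("top4"); c0=load("top0"); d2=np.degrees
sk=lambda p:(p[:,0]>.09)&(abs(p[:,1])<.035)
for s in(.7,1.2):
    for cc in(c,c0):
        q,f=fit(cc,.03,.095,.1,.5457,.0297,-.094,sk,s); print("base",q[:2].round(4),d2(q[2]).round(2),round(f,1))
        q,f=fit(cc,.03,.085,.09,.5457,.0297,-.094,sk,s); print("pad?",q[:2].round(4),d2(q[2]).round(2),round(f,1))
    q,f=fit(c0,.012,.0375,.065,.4824,-.3192,np.radians(-28.3),None,s); print("plate",q[:2].round(4),d2(q[2]).round(2),round(f,1))
def blob(cc,X,hw,z):
    u,v=proj(cc,X)[0]; u0,v0=int(round(u)),int(round(v)); w=hw
    p=cv2.cvtColor(cc["img"],cv2.COLOR_RGB2GRAY)[v0-w:v0+w+1,u0-w:u0+w+1].astype(float)
    wt=np.clip(np.median(p)-8-p,0,None); V,U=np.mgrid[v0-w:v0+w+1,u0-w:u0+w+1]
    uv=[(wt*U).sum()/wt.sum(),(wt*V).sum()/wt.sum()]; return uv,atz(cc,uv,z)[0,:2]
for nm,X in(("b",[.5515,.0785,.038]),("a",[.5422,-.0205,.038])):
    print("pin",nm,"top",blob(c,X,4,.038),"side",blob(load("side4"),X,6,.038))
for nm,X in(("+",[.507,-.2761,.012]),("-",[.4583,-.3631,.012])):
    print("hole",nm,"top",blob(c0,X,4,.011),"side",blob(load("side0"),X,3,.011))
E
```

```text
base [0.5448 0.0299] -5.66 48.6
pad? [0.5361 0.04  ] -5.73 26.6
base [0.5448 0.0299] -5.65 46.1
pad? [0.5362 0.0401] -5.78 24.7
plate [ 0.4829 -0.3197] -28.67 33.8
base [0.5448 0.03  ] -5.66 33.9
pad? [0.536  0.0403] -5.73 18.3
base [0.5448 0.0299] -5.66 32.1
pad? [0.5361 0.0403] -5.81 16.7
plate [ 0.4829 -0.3196] -28.74 23.5
pin b top ([np.float64(237.1670081967213), np.float64(220.93852459016392)], array([0.55147503, 0.07917128])) side ([np.float64(271.6892523364486), np.float64(251.63691588785048)], array([0.55069718, 0.08232661]))
pin a top ([np.float64(269.32063074901447), np.float64(223.6688567674113)], array([ 0.54141809, -0.02014212])) side ([np.float64(285.75301810865193), np.float64(228.9426559356137)], array([ 0.54020755, -0.02241898]))
hole + top ([np.float64(350.5252764612954), np.float64(233.58372827804106)], array([ 0.50733272, -0.2753803 ])) side ([np.float64(313.3053892215569), np.float64(194.59281437125748)], array([ 0.50950132, -0.26872567]))
hole - top ([np.float64(379.6431478968792), np.float64(249.27272727272728)], array([ 0.45597259, -0.36671213])) side ([np.float64(333.75892857142856), np.float64(181.0)], array([ 0.45865698, -0.37614002]))
```

```bash
python3 -c "
from h import *
plan(.4829,-.3197,.09,-28.7,8)"
```

```text
t 16.35 p [ 0.4788 -0.2049  0.1521] yaw -40.6 tilt 0.09 w 0.451 F [-0.8 -0.3  0.1] |step|mm 16.3
  tx 0.010 ty 0.011 tz 0.008 az -0.026
  tx 0.009 ty 0.011 tz 0.008 az -0.026
  tx 0.009 ty 0.011 tz 0.008 az -0.026
  tx 0.009 ty 0.011 tz 0.008 az -0.026
  tx 0.009 ty 0.012 tz 0.008 az -0.026
  tx 0.008 ty 0.012 tz 0.008 az -0.026
  tx 0.008 ty 0.012 tz 0.008 az -0.026
  tx 0.008 ty 0.012 tz 0.008 az -0.026
```

```bash
python3 -m crank '[{"jaw":45,"tx":0.010,"ty":0.011,"tz":0.007,"ax":0,"ay":0,"az":-0.026},{"jaw":45,"tx":0.009,"ty":0.011,"tz":0.007,"ax":0,"ay":0,"az":-0.026},{"jaw":45,"tx":0.009,"ty":0.011,"tz":0.007,"ax":0,"ay":0,"az":-0.026},{"jaw":45,"tx":0.009,"ty":0.011,"tz":0.007,"ax":0,"ay":0,"az":-0.026},{"jaw":45,"tx":0.009,"ty":0.012,"tz":0.007,"ax":0,"ay":0,"az":-0.026},{"jaw":45,"tx":0.008,"ty":0.012,"tz":0.007,"ax":0,"ay":0,"az":-0.026},{"jaw":45,"tx":0.008,"ty":0.012,"tz":0.007,"ax":0,"ay":0,"az":-0.026},{"jaw":45,"tx":0.008,"ty":0.012,"tz":0.007,"ax":0,"ay":0,"az":-0.026}]'
python3 -m crank '[{"jaw":45,"tx":0,"ty":0,"tz":0,"ax":0,"ay":0,"az":0},{"jaw":45,"tx":0,"ty":0,"tz":0,"ax":0,"ay":0,"az":0},{"jaw":45,"tx":0,"ty":0,"tz":0,"ax":0,"ay":0,"az":0},{"jaw":45,"tx":0,"ty":0,"tz":0,"ax":0,"ay":0,"az":0},{"jaw":45,"tx":0,"ty":0,"tz":0,"ax":0,"ay":0,"az":0},{"jaw":45,"tx":0,"ty":0,"tz":0,"ax":0,"ay":0,"az":0},{"jaw":45,"tx":0,"ty":0,"tz":0,"ax":0,"ay":0,"az":0},{"jaw":45,"tx":0,"ty":0,"tz":0,"ax":0,"ay":0,"az":0}]'
python3 - <<'E'
from h import *
from plant import r
c=r.capture("side"); np.savez(f"pics/s5.npz",**c); cv2.imwrite("pics/s5.png",cv2.resize(c["img"][90:220,250:420,::-1],None,fx=4,fy=4,interpolation=cv2.INTER_CUBIC))
plan(.4829,-.3197,.035,-28.7,8)
E
```

```text
time: 17.02
position: [0.4837, -0.317, 0.0958]
eef_rot: [3.046, -0.77, 0.001]
wrist_force: [-0.6, -0.4, 0.2]
gripper_width: 0.449
time: 17.68
position: [0.4839, -0.3166, 0.0959]
eef_rot: [3.045, -0.771, 0.0]
wrist_force: [0.6, -0.6, -0.4]
gripper_width: 0.452
t 17.73 p [ 0.4839 -0.3167  0.0958] yaw -28.4 tilt 0.01 w 0.452 F [-0.5 -0.3  0.1] |step|mm 7.6
  tx 0.000 ty 0.000 tz 0.008 az 0.001
  tx 0.000 ty 0.000 tz 0.008 az 0.001
  tx 0.000 ty 0.000 tz 0.008 az 0.001
  tx 0.000 ty 0.000 tz 0.008 az 0.001
  tx 0.000 ty 0.000 tz 0.008 az 0.001
  tx 0.000 ty 0.000 tz 0.008 az 0.001
  tx 0.000 ty 0.000 tz 0.008 az 0.001
  tx 0.000 ty 0.000 tz 0.008 az 0.001
```

View pics/s5.png

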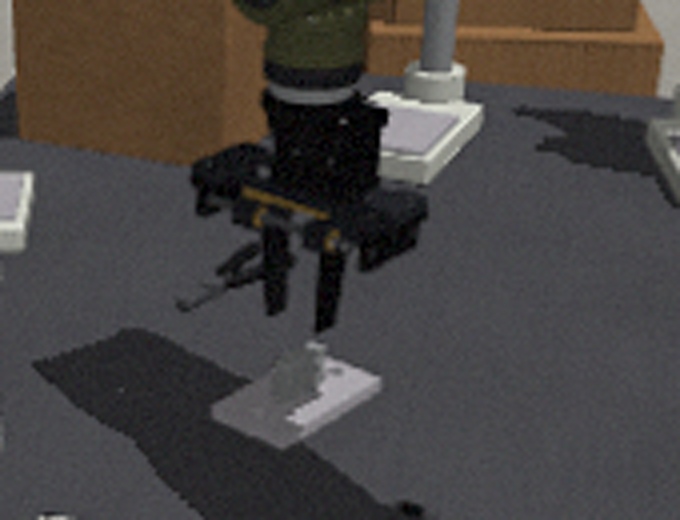

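The open fingers straddle the lug (fingertips at crop (275,310) and (325,328), lug at (300,372)). I'll go down and grip.

```bash
python3 -m crank '[{"jaw":45,"tx":0,"ty":0.003,"tz":0.012,"ax":0,"ay":0,"az":0.005},{"jaw":45,"tx":0,"ty":0,"tz":0.012,"ax":0,"ay":0,"az":0},{"jaw":45,"tx":0,"ty":0,"tz":0.012,"ax":0,"ay":0,"az":0},{"jaw":45,"tx":0,"ty":0,"tz":0.012,"ax":0,"ay":0,"az":0},{"jaw":45,"tx":0,"ty":0,"tz":0.008,"ax":0,"ay":0,"az":0},{"jaw":45,"tx":0,"ty":0,"tz":0.004,"ax":0,"ay":0,"az":0},{"jaw":45,"tx":0,"ty":0,"tz":0,"ax":0,"ay":0,"az":0},{"jaw":45,"tx":0,"ty":0,"tz":0,"ax":0,"ay":0,"az":0}]'
python3 -m crank '[{"jaw":0,"tx":0,"ty":0,"tz":0,"ax":0,"ay":0,"az":0},{"jaw":0,"tx":0,"ty":0,"tz":0,"ax":0,"ay":0,"az":0},{"jaw":0,"tx":0,"ty":0,"tz":0,"ax":0,"ay":0,"az":0},{"jaw":0,"tx":0,"ty":0,"tz":0,"ax":0,"ay":0,"az":0},{"jaw":0,"tx":0,"ty":0,"tz":0,"ax":0,"ay":0,"az":0},{"jaw":0,"tx":0,"ty":0,"tz":0,"ax":0,"ay":0,"az":0},{"jaw":0,"tx":0,"ty":0,"tz":0,"ax":0,"ay":0,"az":0},{"jaw":0,"tx":0,"ty":0,"tz":0,"ax":0,"ay":0,"az":0}]' 50
python3 -c "
from h import *
plan(.5453,.0298,.13,-5.7,14)"
```

```text
time: 18.4
position: [0.4824, -0.3194, 0.0354]
eef_rot: [-3.043, 0.779, 0.001]
wrist_force: [-0.0, 0.1, 0.2]
gripper_width: 0.451
time: 19.07
position: [0.4828, -0.3197, 0.0362]
eef_rot: [3.043, -0.779, 0.002]
wrist_force: [1.3, 0.3, 2.3]
gripper_width: 0.166
t 19.07 p [ 0.4828 -0.3197  0.0362] yaw -28.7 tilt 0.07 w 0.166 F [1.3 0.3 2.3] |step|mm 26.2
  tx -0.008 ty -0.024 tz -0.007 az -0.029
  tx -0.007 ty -0.024 tz -0.007 az -0.029
  tx -0.007 ty -0.024 tz -0.007 az -0.029
  tx -0.006 ty -0.025 tz -0.007 az -0.029
  tx -0.005 ty -0.025 tz -0.007 az -0.029
  tx -0.005 ty -0.025 tz -0.007 az -0.029
  tx -0.004 ty -0.025 tz -0.007 az -0.029
  tx -0.003 ty -0.025 tz -0.007 az -0.029
  tx -0.002 ty -0.025 tz -0.007 az -0.029
  tx -0.002 ty -0.025 tz -0.007 az -0.029
  tx -0.001 ty -0.025 tz -0.007 az -0.029
  tx -0.000 ty -0.025 tz -0.007 az -0.029
  tx 0.001 ty -0.025 tz -0.007 az -0.029
  tx 0.001 ty -0.025 tz -0.007 az -0.029
```

```bash
python3 -m crank '[{"jaw":0,"tx":0,"ty":0,"tz":-0.003,"ax":0,"ay":0,"az":0},{"jaw":0,"tx":0,"ty":0,"tz":-0.006,"ax":0,"ay":0,"az":0},{"jaw":0,"tx":0,"ty":0,"tz":-0.010,"ax":0,"ay":0,"az":0},{"jaw":0,"tx":0,"ty":0,"tz":-0.014,"ax":0,"ay":0,"az":0},{"jaw":0,"tx":0,"ty":0,"tz":-0.016,"ax":0,"ay":0,"az":0},{"jaw":0,"tx":0,"ty":0,"tz":-0.014,"ax":0,"ay":0,"az":0},{"jaw":0,"tx":0,"ty":0,"tz":-0.010,"ax":0,"ay":0,"az":0},{"jaw":0,"tx":0,"ty":0,"tz":-0.006,"ax":0,"ay":0,"az":0}]'
python3 - <<'E'
from h import *
from plant import r
c=r.capture("side"); np.savez(f"pics/s6.npz",**c); cv2.imwrite("pics/s6.png",cv2.resize(c["img"][90:220,250:420,::-1],None,fx=4,fy=4,interpolation=cv2.INTER_CUBIC))
plan(.5453,.0298,.125,-5.7,16)
E
```

```text
time: 19.73
position: [0.4832, -0.3202, 0.1174]
eef_rot: [3.042, -0.778, 0.005]
wrist_force: [0.1, 0.4, -3.8]
gripper_width: 0.166
t 19.78 p [ 0.4835 -0.3203  0.1179] yaw -28.7 tilt 0.25 w 0.171 F [ 0.4 -0.8 -1.7] |step|mm 22.2
  tx -0.007 ty -0.021 tz -0.000 az -0.025
  tx -0.007 ty -0.021 tz -0.000 az -0.025
  tx -0.006 ty -0.021 tz -0.000 az -0.025
  tx -0.006 ty -0.022 tz -0.000 az -0.025
  tx -0.005 ty -0.022 tz -0.000 az -0.025
  tx -0.004 ty -0.022 tz -0.000 az -0.025
  tx -0.004 ty -0.022 tz -0.000 az -0.025
  tx -0.003 ty -0.022 tz -0.000 az -0.025
  tx -0.003 ty -0.022 tz -0.000 az -0.025
  tx -0.002 ty -0.022 tz -0.000 az -0.025
  tx -0.002 ty -0.022 tz -0.000 az -0.025
  tx -0.001 ty -0.022 tz -0.000 az -0.025
  tx -0.001 ty -0.022 tz -0.000 az -0.025
  tx -0.000 ty -0.022 tz -0.000 az -0.025
  tx 0.001 ty -0.022 tz -0.000 az -0.025
  tx 0.001 ty -0.022 tz -0.000 az -0.025
```

View pics/s6.png

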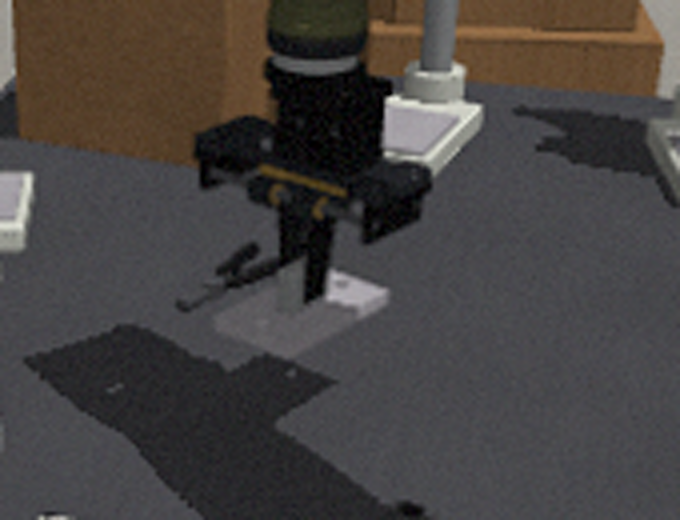

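The plate is lifted and level. I'll carry it to the base with a gentle start and stop.

```bash
python3 -m crank '[{"jaw":0,"tx":-0.003,"ty":-0.009,"tz":0,"ax":0,"ay":0,"az":-0.012},{"jaw":0,"tx":-0.005,"ty":-0.016,"tz":0,"ax":0,"ay":0,"az":-0.019},{"jaw":0,"tx":-0.007,"ty":-0.021,"tz":0,"ax":0,"ay":0,"az":-0.025},{"jaw":0,"tx":-0.007,"ty":-0.021,"tz":0,"ax":0,"ay":0,"az":-0.025},{"jaw":0,"tx":-0.006,"ty":-0.021,"tz":0,"ax":0,"ay":0,"az":-0.025},{"jaw":0,"tx":-0.006,"ty":-0.022,"tz":0,"ax":0,"ay":0,"az":-0.025},{"jaw":0,"tx":-0.005,"ty":-0.022,"tz":0,"ax":0,"ay":0,"az":-0.025},{"jaw":0,"tx":-0.004,"ty":-0.022,"tz":0,"ax":0,"ay":0,"az":-0.025}]'
python3 -m crank '[{"jaw":0,"tx":-0.004,"ty":-0.022,"tz":0,"ax":0,"ay":0,"az":-0.025},{"jaw":0,"tx":-0.003,"ty":-0.022,"tz":0,"ax":0,"ay":0,"az":-0.025},{"jaw":0,"tx":-0.003,"ty":-0.022,"tz":0,"ax":0,"ay":0,"az":-0.025},{"jaw":0,"tx":-0.002,"ty":-0.022,"tz":0,"ax":0,"ay":0,"az":-0.025},{"jaw":0,"tx":-0.002,"ty":-0.022,"tz":0,"ax":0,"ay":0,"az":-0.025},{"jaw":0,"tx":-0.001,"ty":-0.022,"tz":0,"ax":0,"ay":0,"az":-0.025},{"jaw":0,"tx":-0.001,"ty":-0.020,"tz":0,"ax":0,"ay":0,"az":-0.025},{"jaw":0,"tx":0,"ty":-0.016,"tz":0,"ax":0,"ay":0,"az":-0.020}]'
python3 -c "
from h import *
plan(.5453,.0298,.11,-5.7,8)"
```

```text
time: 20.45
position: [0.5051, -0.1591, 0.1132]
eef_rot: [-3.101, 0.498, 0.004]
wrist_force: [0.2, -0.4, -3.8]
gripper_width: 0.163
time: 21.12
position: [0.5288, 0.0083, 0.1133]
eef_rot: [-3.135, 0.192, 0.004]
wrist_force: [0.3, -0.4, -2.9]
gripper_width: 0.162
t 21.12 p [0.5288 0.0083 0.1133] yaw -7.0 tilt 0.16 w 0.162 F [ 0.3 -0.4 -2.9] |step|mm 3.4
  tx 0.002 ty -0.003 tz 0.000 az -0.003
  tx 0.002 ty -0.003 tz 0.000 az -0.003
  tx 0.002 ty -0.003 tz 0.000 az -0.003
  tx 0.002 ty -0.003 tz 0.000 az -0.003
  tx 0.002 ty -0.003 tz 0.000 az -0.003
  tx 0.002 ty -0.003 tz 0.000 az -0.003
  tx 0.002 ty -0.003 tz 0.000 az -0.003
  tx 0.002 ty -0.003 tz 0.000 az -0.003
```

```bash
python3 -m crank '[{"jaw":0,"tx":0.004,"ty":-0.006,"tz":0,"ax":0,"ay":0,"az":-0.008},{"jaw":0,"tx":0.005,"ty":-0.006,"tz":0,"ax":0,"ay":0,"az":-0.008},{"jaw":0,"tx":0.004,"ty":-0.005,"tz":0,"ax":0,"ay":0,"az":-0.007},{"jaw":0,"tx":0.002,"ty":-0.003,"tz":0,"ax":0,"ay":0,"az":0},{"jaw":0,"tx":0,"ty":0,"tz":0,"ax":0,"ay":0,"az":0},{"jaw":0,"tx":0,"ty":0,"tz":0,"ax":0,"ay":0,"az":0},{"jaw":0,"tx":0,"ty":0,"tz":0,"ax":0,"ay":0,"az":0},{"jaw":0,"tx":0,"ty":0,"tz":0,"ax":0,"ay":0,"az":0}]'
python3 - <<'E'
from h import *
from plant import r
for n in("top","side"):
    c=r.capture(n); np.savez(f"pics/{n}7.npz",**c); cv2.imwrite(f"pics/{n}7.png",cv2.resize(c["img"][130:310,190:360,::-1],None,fx=3.3,fy=3.3,interpolation=cv2.INTER_CUBIC))
plan(.5453,.0298,.08,-5.7,8)
E
```

```text
time: 21.78
position: [0.5471, 0.0238, 0.1146]
eef_rot: [3.137, -0.161, -0.0]
wrist_force: [0.2, -0.3, -3.9]
gripper_width: 0.168
t 21.88 p [0.5471 0.0239 0.1146] yaw -5.9 tilt 0.01 w 0.167 F [-0.3  0.3 -2.8] |step|mm 4.4
  tx -0.000 ty -0.001 tz 0.004 az -0.000
  tx -0.000 ty -0.001 tz 0.004 az -0.000
  tx -0.000 ty -0.001 tz 0.004 az -0.000
  tx -0.000 ty -0.001 tz 0.004 az -0.000
  tx -0.000 ty -0.001 tz 0.004 az -0.000
  tx -0.000 ty -0.001 tz 0.004 az -0.000
  tx -0.000 ty -0.001 tz 0.004 az -0.000
  tx -0.000 ty -0.001 tz 0.004 az -0.000
```

View pics/top7.png

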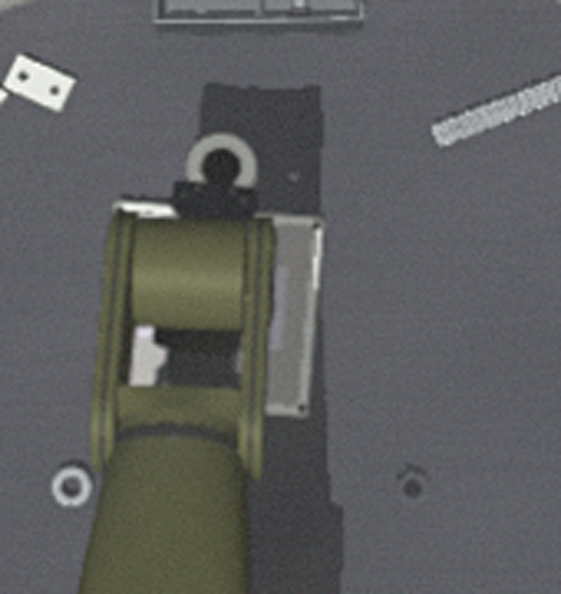

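View pics/side7.png

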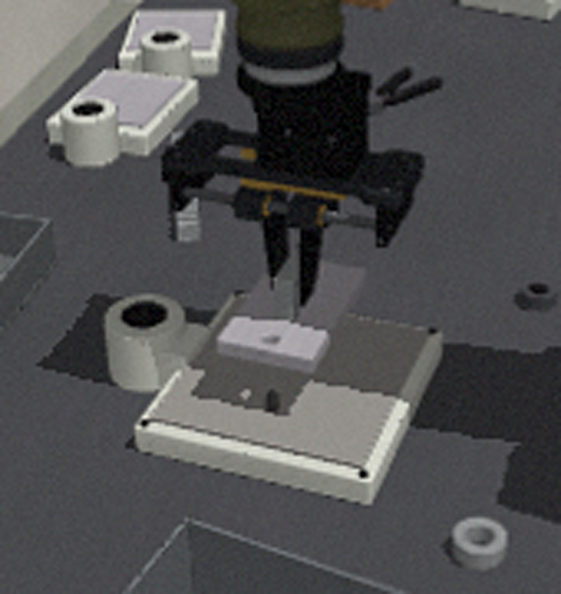

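```bash
python3 - <<'E'
from h import *
c=load("side7"); cv2.imwrite("pics/s7z.png",cv2.resize(c["img"][200:265,240:325,::-1],None,fx=9,fy=9,interpolation=cv2.INTER_CUBIC))
c=load("side4"); cv2.imwrite("pics/s4z.png",cv2.resize(c["img"][215:265,250:310,::-1],None,fx=12,fy=12,interpolation=cv2.INTER_CUBIC))
E
```

```text
(no output)
```

View pics/s7z.png

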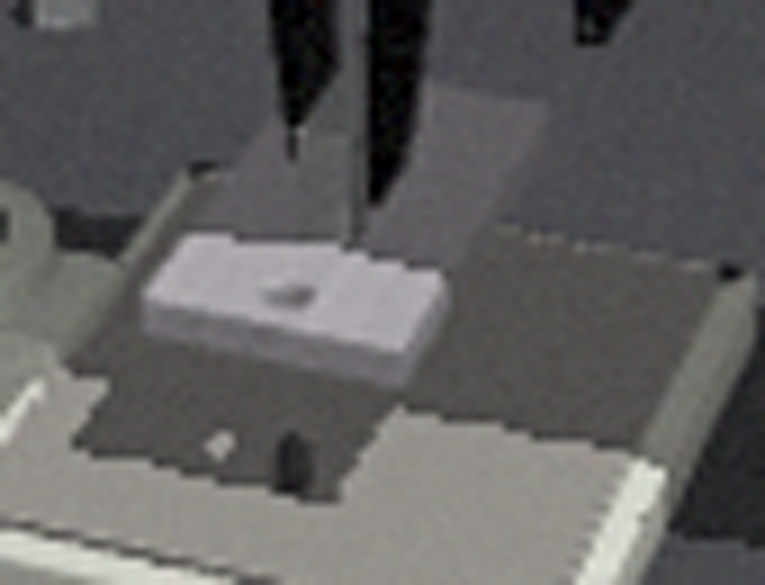

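View pics/s4z.png

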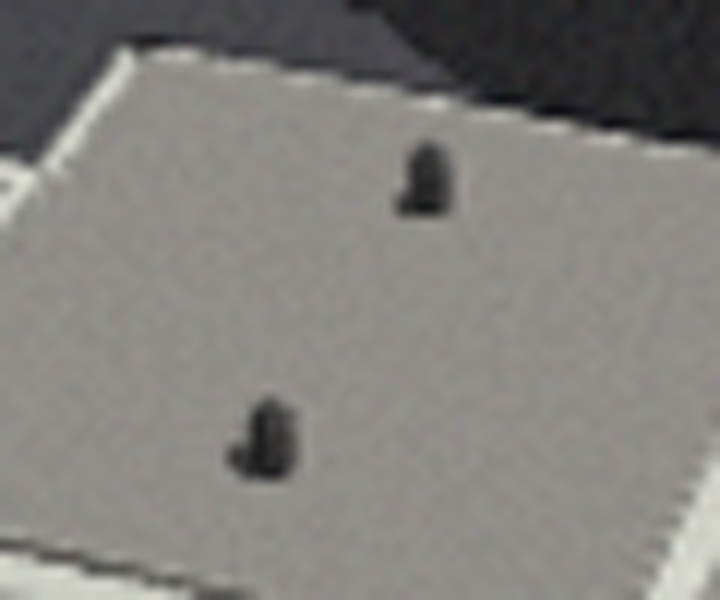

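```bash
python3 - <<'E'
from h import *
rz=lambda a:np.array([[np.cos(a),-np.sin(a)],[np.sin(a),np.cos(a)]])
def tow(B,p): return np.r_[rz(B[2])@np.array(p[:2])+B[:2],p[2]]
c=load("side4"); cr=lambda uv,s,o:(uv-np.array(o)+.5)*s-.5
B=[.5453,.0298,np.radians(-5.7)]
for y in(.05,-.05):
    T=proj(c,tow(B,[0,y,.046]))[0]; b=proj(c,tow(B,[0,y,.03]))[0]
    # silhouette extents
    an=np.linspace(0,6.28,60); S=np.vstack([proj(c,tow(B,[r*np.cos(a),y+r*np.sin(a),z]))for r,z in((.0025,.046),(.005,.041),(.005,.03))for a in an])
    S=cr(S,12,(250,215)); print("pin",y,"axis top",cr(T,12,(250,215)).round(1),"sil x",S[:,0].min().round(),S[:,0].max().round(),"y",S[:,1].min().round(),S[:,1].max().round())
for X in([.095,.1],[.095,-.1],[-.095,.1],[-.095,-.1]): print("corner",X,cr(proj(c,tow(B,X+[.03])),1,(0,0)).round(1))
c=load("side7"); zt=.0784+.012
P=[.5471,.0239,np.radians(-5.9)]
for nm,p in dict(hole=[0,.05,zt],nl=[.0375,.065,zt],nr=[-.0375,.065,zt],nrb=[-.0375,.065,zt-.012],nlb=[.0375,.065,zt-.012],fr=[-.0375,-.065,zt],fl=[.0375,-.065,zt]).items():
    print(nm,cr(proj(c,tow(P,p))[0],9,(240,200)).round(1))
E
```

```text
pin 0.05 axis top [270.4 407. ] sil x 247.0 296.0 y 400.0 483.0
pin -0.05 axis top [431.2 149.4] sil x 409.0 454.0 y 143.0 221.0
corner [0.095, 0.1] [[229.4 257.4]]
corner [0.095, -0.1] [[260.1 216.1]]
corner [-0.095, 0.1] [[302.3 274.3]]
corner [-0.095, -0.1] [[324.4 228.5]]
hole [287.9 296.1]
nl [139.1 299.6]
nr [398.9 354.1]
nrb [399.2 390.4]
nlb [141.1 335.5]
fr [549.8 107. ]
fl [311.   62.7]
```

```bash
cat > pfit.py <<'E'
from h import *
from scipy.optimize import minimize
from scipy.ndimage import map_coordinates,gaussian_filter
def pfit(c,zu,q0,show=None):
    g=gaussian_filter(cv2.cvtColor(c["img"],cv2.COLOR_RGB2GRAY).astype(float),.7)
    t=np.linspace(-.95,.95,50); o=np.ones(50)
    # (pts local xyz, outward dir local) : bottom near edge(+y), bottom right edge(-x), top near edge, top far-right edge
    E=[(np.c_[.0375*t,.065*o,0*o],[0,1]),(np.c_[-.0375*o,.065*t,0*o],[-1,0]),(np.c_[.0375*t,.065*o,.012*o],[0,1]),(np.c_[-.0375+.0*o,.0375+.026*t,.012*o],[-1,0]),(np.c_[-.027+.008*t,-.065*o,.012*o],[0,-1])]
    def cost(q):
        R=np.array([[np.cos(q[2]),-np.sin(q[2])],[np.sin(q[2]),np.cos(q[2])]]); f=0
        for L,n in E:
            n=np.array(n); v=[]
            for s in(-.0015,.0015):
                W=np.c_[(L[:,:2]+s*n)@R.T+q[:2],L[:,2]+zu]; p=proj(c,W); v.append(map_coordinates(g,[p[:,1],p[:,0]],order=1))
            f+=abs(np.mean(v[0]-v[1]))
        return -f
    best=None
    for dx in(-.003,0,.003):
        for dy in(-.003,0,.003):
            q=np.array(q0)+[dx,dy,0]; sim=np.vstack([q]+[q+e for e in np.diag([.002,.002,.03])])
            r=minimize(cost,q,method="Nelder-Mead",options=dict(initial_simplex=sim,xatol=1e-5,fatol=1e-4))
            if best is None or r.fun<best.fun: best=r
    return best.x,best.fun
E
python3 - <<'E'
from pfit import *
for zu in(.0774,.0784,.0794,.0804):
    q,f=pfit(load("side7"),zu,[.5465,.0235,-.103]); print(zu,q[:2].round(4),np.degrees(q[2]).round(2),round(f,1))
for zu in(0,.001):
    q,f=pfit(load("side0"),zu,[.4829,-.3197,np.radians(-28.7)]); print("bench side0",zu,q[:2].round(4),np.degrees(q[2]).round(2),round(f,1))
E
```

```text
0.0774 [0.5481 0.0218] -4.91 -66.9
0.0784 [0.5476 0.0231] -4.95 -67.0
0.0794 [0.5473 0.0245] -4.95 -67.0
0.0804 [0.5469 0.0258] -5.05 -67.1
bench side0 0 [ 0.4834 -0.3217] -28.93 -63.0
bench side0 0.001 [ 0.4832 -0.32  ] -28.92 -63.0
```

```bash
python3 -m crank '[{"jaw":0,"tx":-0.001,"ty":-0.002,"tz":0.004,"ax":0,"ay":0,"az":-0.003},{"jaw":0,"tx":-0.001,"ty":-0.002,"tz":0.006,"ax":0,"ay":0,"az":0},{"jaw":0,"tx":-0.0004,"ty":-0.002,"tz":0.007,"ax":0,"ay":0,"az":0},{"jaw":0,"tx":0,"ty":0,"tz":0.006,"ax":0,"ay":0,"az":0},{"jaw":0,"tx":0,"ty":0,"tz":0.003,"ax":0,"ay":0,"az":0},{"jaw":0,"tx":0,"ty":0,"tz":0,"ax":0,"ay":0,"az":0},{"jaw":0,"tx":0,"ty":0,"tz":0,"ax":0,"ay":0,"az":0},{"jaw":0,"tx":0,"ty":0,"tz":0,"ax":0,"ay":0,"az":0}]'
python3 - <<'E'
from pfit import *
from plant import r
for n in("top","side"):
    c=r.capture(n); np.savez(f"pics/{n}8.npz",**c)
cv2.imwrite("pics/s8z.png",cv2.resize(c["img"][200:265,240:325,::-1],None,fx=9,fy=9,interpolation=cv2.INTER_CUBIC))
plan(.5453,.0300,.085,-5.7,1)
s=r.read_state(); zu=s["position"][2]-.0362
for z in(zu-.001,zu,zu+.001):
    q,f=pfit(c,z,[.5453,.0300,-.1]); print(round(z,4),q[:2].round(4),np.degrees(q[2]).round(2),round(f,1))
E
```

```text
time: 22.55
position: [0.5457, 0.0304, 0.0889]
eef_rot: [3.138, -0.155, 0.001]
wrist_force: [0.7, -0.4, -2.8]
gripper_width: 0.166
t 22.65 p [0.5458 0.0304 0.0891] yaw -5.7 tilt 0.05 w 0.168 F [-0.6 -0.9 -3.4] |step|mm 4.2
  tx -0.000 ty 0.000 tz 0.004 az 0.000
0.0519 [0.5474 0.0285] -3.99 -61.2
0.0529 [0.5471 0.0298] -3.99 -61.1
0.0539 [0.5468 0.0311] -3.99 -61.1
```

View pics/s8z.png

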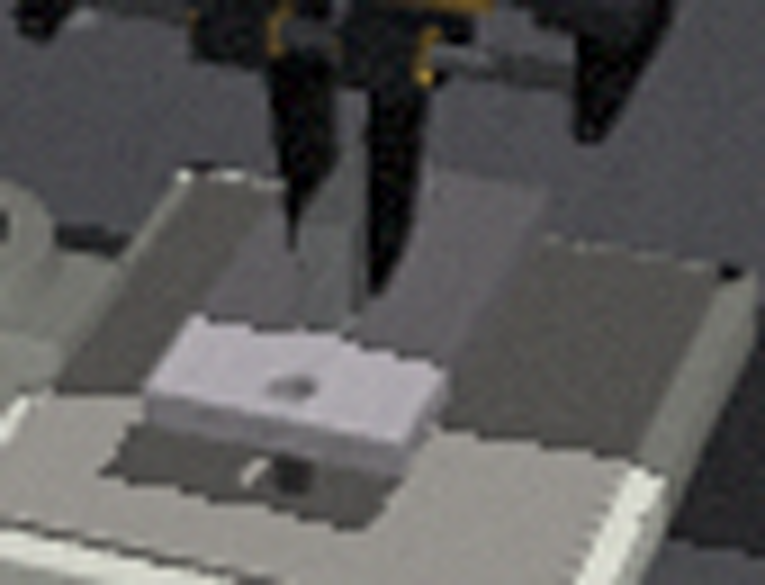

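```bash
python3 - <<'E'
from h import *
rz=lambda a:np.array([[np.cos(a),-np.sin(a)],[np.sin(a),np.cos(a)]])
def tow(B,p): return np.r_[rz(B[2])@np.array(p[:2])+B[:2],p[2]]
c=load("side8")
im=cv2.resize(c["img"][200:265,240:325,::-1],None,fx=9,fy=9,interpolation=cv2.INTER_CUBIC)
an=np.linspace(0,2*np.pi,40)
def dr(P,zu,col):
    f=lambda pts:np.int32(np.round(((np.vstack([proj(c,tow(P,p)) for p in pts])-[240,200]+.5)*9-.5)*8)).reshape(-1,1,2)
    for z in(0,.012):
        cv2.polylines(im,[f([[a,b,zu+z] for a,b in((-.0375,-.065),(.0375,-.065),(.0375,.065),(-.0375,.065))])],True,col,1,cv2.LINE_AA,3)
    cv2.polylines(im,[f([[.0065*np.cos(a),.05+.0065*np.sin(a),zu+.012] for a in an])],True,col,1,cv2.LINE_AA,3)
dr([.5453,.0298,np.radians(-5.7)],.0529,(0,0,255))
cv2.imwrite("pics/s8o.png",im)
E
```

View pics/s8o.png

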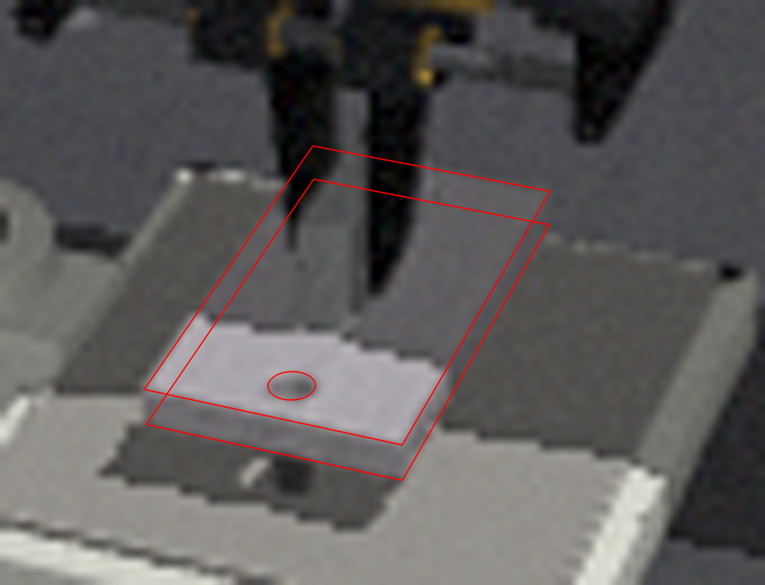

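The overlay of the plate at the base pose matches the image (hole at (292,386), near edges within about 1 mm). I'll lower slowly and watch the force.

```bash
python3 -m crank '[{"jaw":0,"tx":0,"ty":0,"tz":0.002,"ax":0,"ay":0,"az":0},{"jaw":0,"tx":0,"ty":0,"tz":0.002,"ax":0,"ay":0,"az":0},{"jaw":0,"tx":0,"ty":0,"tz":0.002,"ax":0,"ay":0,"az":0},{"jaw":0,"tx":0,"ty":0,"tz":0.001,"ax":0,"ay":0,"az":0},{"jaw":0,"tx":0,"ty":0,"tz":0.001,"ax":0,"ay":0,"az":0},{"jaw":0,"tx":0,"ty":0,"tz":0.001,"ax":0,"ay":0,"az":0},{"jaw":0,"tx":0,"ty":0,"tz":0.001,"ax":0,"ay":0,"az":0},{"jaw":0,"tx":0,"ty":0,"tz":0,"ax":0,"ay":0,"az":0}]'
```

```text
time: 23.32
position: [0.5453, 0.0305, 0.0784]
eef_rot: [-3.138, 0.155, 0.001]
wrist_force: [-0.4, 0.2, -3.7]
gripper_width: 0.165
```

```bash
python3 -m crank '[{"jaw":0,"tx":0,"ty":0,"tz":0.001,"ax":0,"ay":0,"az":0},{"jaw":0,"tx":0,"ty":0,"tz":0.001,"ax":0,"ay":0,"az":0},{"jaw":0,"tx":0,"ty":0,"tz":0.001,"ax":0,"ay":0,"az":0},{"jaw":0,"tx":0,"ty":0,"tz":0.001,"ax":0,"ay":0,"az":0},{"jaw":0,"tx":0,"ty":0,"tz":0.001,"ax":0,"ay":0,"az":0},{"jaw":0,"tx":0,"ty":0,"tz":0,"ax":0,"ay":0,"az":0},{"jaw":0,"tx":0,"ty":0,"tz":0,"ax":0,"ay":0,"az":0},{"jaw":0,"tx":0,"ty":0,"tz":0,"ax":0,"ay":0,"az":0}]'
python3 -c "
from plant import r
s=r.read_state(); print(s['position'].round(4),s['wrist_force'].round(1),s['moment'].round(2))"
```

```text
time: 23.98
position: [0.5455, 0.0305, 0.0737]
eef_rot: [-3.138, 0.155, -0.0]
wrist_force: [0.5, 0.3, -2.8]
gripper_width: 0.164
[0.5455 0.0305 0.0737] [ 0.5  0.3 -2.8] [-0.04 -0.11  0.01]
```

There's no contact force and the underside is already below the taper. I'll continue down.

```bash
python3 -m crank '[{"jaw":0,"tx":0,"ty":0,"tz":0.001,"ax":0,"ay":0,"az":0},{"jaw":0,"tx":0,"ty":0,"tz":0.001,"ax":0,"ay":0,"az":0},{"jaw":0,"tx":0,"ty":0,"tz":0.001,"ax":0,"ay":0,"az":0},{"jaw":0,"tx":0,"ty":0,"tz":0.001,"ax":0,"ay":0,"az":0},{"jaw":0,"tx":0,"ty":0,"tz":0.001,"ax":0,"ay":0,"az":0},{"jaw":0,"tx":0,"ty":0,"tz":0.001,"ax":0,"ay":0,"az":0},{"jaw":0,"tx":0,"ty":0,"tz":0,"ax":0,"ay":0,"az":0},{"jaw":0,"tx":0,"ty":0,"tz":0,"ax":0,"ay":0,"az":0}]'
python3 -m crank '[{"jaw":0,"tx":0,"ty":0,"tz":0.0005,"ax":0,"ay":0,"az":0},{"jaw":0,"tx":0,"ty":0,"tz":0.0005,"ax":0,"ay":0,"az":0},{"jaw":0,"tx":0,"ty":0,"tz":0,"ax":0,"ay":0,"az":0},{"jaw":0,"tx":0,"ty":0,"tz":0,"ax":0,"ay":0,"az":0},{"jaw":0,"tx":0,"ty":0,"tz":0,"ax":0,"ay":0,"az":0},{"jaw":0,"tx":0,"ty":0,"tz":0,"ax":0,"ay":0,"az":0},{"jaw":0,"tx":0,"ty":0,"tz":0,"ax":0,"ay":0,"az":0},{"jaw":0,"tx":0,"ty":0,"tz":0,"ax":0,"ay":0,"az":0}]'
```

```text
time: 24.65
position: [0.5454, 0.0305, 0.0675]
eef_rot: [3.138, -0.155, -0.0]
wrist_force: [-1.1, 0.1, -2.2]
gripper_width: 0.164
time: 25.32
position: [0.5454, 0.0305, 0.0667]
eef_rot: [3.138, -0.155, 0.0]
wrist_force: [0.2, -1.1, -3.5]
gripper_width: 0.165
```

```bash
python3 -m crank '[{"jaw":0,"tx":0,"ty":0,"tz":0.0005,"ax":0,"ay":0,"az":0},{"jaw":0,"tx":0,"ty":0,"tz":0.0005,"ax":0,"ay":0,"az":0},{"jaw":0,"tx":0,"ty":0,"tz":0.0005,"ax":0,"ay":0,"az":0},{"jaw":0,"tx":0,"ty":0,"tz":0,"ax":0,"ay":0,"az":0},{"jaw":0,"tx":0,"ty":0,"tz":0,"ax":0,"ay":0,"az":0},{"jaw":0,"tx":0,"ty":0,"tz":0,"ax":0,"ay":0,"az":0},{"jaw":0,"tx":0,"ty":0,"tz":0,"ax":0,"ay":0,"az":0},{"jaw":0,"tx":0,"ty":0,"tz":0,"ax":0,"ay":0,"az":0}]'
```

```text
time: 25.98
position: [0.5456, 0.0305, 0.0662]
eef_rot: [3.138, -0.155, 0.0]
wrist_force: [-3.9, -0.4, 5.4]
gripper_width: 0.167
```

The upward force rose to about 5 N at TCP z 0.0662, exactly the expected seat height. I'll release and retreat straight up.

```bash
python3 -m crank '[{"jaw":20,"tx":0,"ty":0,"tz":0,"ax":0,"ay":0,"az":0},{"jaw":24,"tx":0,"ty":0,"tz":0,"ax":0,"ay":0,"az":0},{"jaw":30,"tx":0,"ty":0,"tz":0,"ax":0,"ay":0,"az":0},{"jaw":40,"tx":0,"ty":0,"tz":0,"ax":0,"ay":0,"az":0},{"jaw":40,"tx":0,"ty":0,"tz":0,"ax":0,"ay":0,"az":0},{"jaw":40,"tx":0,"ty":0,"tz":0,"ax":0,"ay":0,"az":0},{"jaw":40,"tx":0,"ty":0,"tz":-0.005,"ax":0,"ay":0,"az":0},{"jaw":40,"tx":0,"ty":0,"tz":-0.010,"ax":0,"ay":0,"az":0}]'
python3 -m crank '[{"jaw":40,"tx":0,"ty":0,"tz":-0.020,"ax":0,"ay":0,"az":0},{"jaw":40,"tx":0,"ty":0,"tz":-0.025,"ax":0,"ay":0,"az":0},{"jaw":40,"tx":0,"ty":0,"tz":-0.025,"ax":0,"ay":0,"az":0},{"jaw":40,"tx":0,"ty":0,"tz":-0.025,"ax":0,"ay":0,"az":0},{"jaw":40,"tx":0,"ty":0.025,"tz":-0.010,"ax":0,"ay":0,"az":0},{"jaw":40,"tx":0,"ty":0.035,"tz":0,"ax":0,"ay":0,"az":0},{"jaw":40,"tx":0,"ty":0.035,"tz":0,"ax":0,"ay":0,"az":0},{"jaw":40,"tx":0,"ty":0.035,"tz":0,"ax":0,"ay":0,"az":0}]'
python3 -m crank '[{"jaw":40,"tx":0,"ty":0.035,"tz":0,"ax":0,"ay":0,"az":0},{"jaw":40,"tx":0,"ty":0.035,"tz":0,"ax":0,"ay":0,"az":0},{"jaw":40,"tx":0,"ty":0.035,"tz":0,"ax":0,"ay":0,"az":0},{"jaw":40,"tx":0,"ty":0.025,"tz":0,"ax":0,"ay":0,"az":0},{"jaw":40,"tx":0,"ty":0.015,"tz":0,"ax":0,"ay":0,"az":0},{"jaw":40,"tx":0,"ty":0,"tz":0,"ax":0,"ay":0,"az":0},{"jaw":40,"tx":0,"ty":0,"tz":0,"ax":0,"ay":0,"az":0},{"jaw":40,"tx":0,"ty":0,"tz":0,"ax":0,"ay":0,"az":0}]'
python3 - <<'E'
from fit import *
from plant import r
for n in("top","side"):
    c=r.capture(n); np.savez(f"pics/{n}9.npz",**c); cv2.imwrite(f"pics/{n}9.png",c["img"][:,:,::-1])
    if n=="top":
        q,f=fit(c,.042,.0375,.065,.5453,.0300,-.1,None,.7); print("plate",q[:2].round(4),np.degrees(q[2]).round(2),round(f,1))
        W=cloud(c); print("plate top z", np.median(W[215:230,248:262,2].ravel()), "spread pts", [np.median(W[v-2:v+3,u-2:u+3,2]).round(4) for u,v in((240,213),(268,216),(239,230),(267,233))])
    cv2.imwrite(f"pics/{n}9z.png",cv2.resize(c["img"][160:380,110:330,::-1],None,fx=2.7,fy=2.7,interpolation=cv2.INTER_CUBIC))
E
```

```text
time: 26.65
position: [0.5444, 0.0305, 0.0793]
eef_rot: [3.138, -0.156, -0.005]
wrist_force: [-0.5, 0.1, 0.6]
gripper_width: 0.399
time: 27.32
position: [0.5328, -0.1001, 0.1871]
eef_rot: [3.137, -0.153, 0.004]
wrist_force: [1.0, -1.1, -0.1]
gripper_width: 0.4
time: 27.98
position: [0.5184, -0.2422, 0.1854]
eef_rot: [-3.137, 0.154, -0.0]
wrist_force: [-0.3, 0.5, -0.6]
gripper_width: 0.4
plate [0.5445 0.0315] -5.97 15.7
plate top z 0.04456177707097708 spread pts [np.float64(0.0407), np.float64(0.0411), np.float64(0.0419), np.float64(0.041)]
```

View pics/top9z.png

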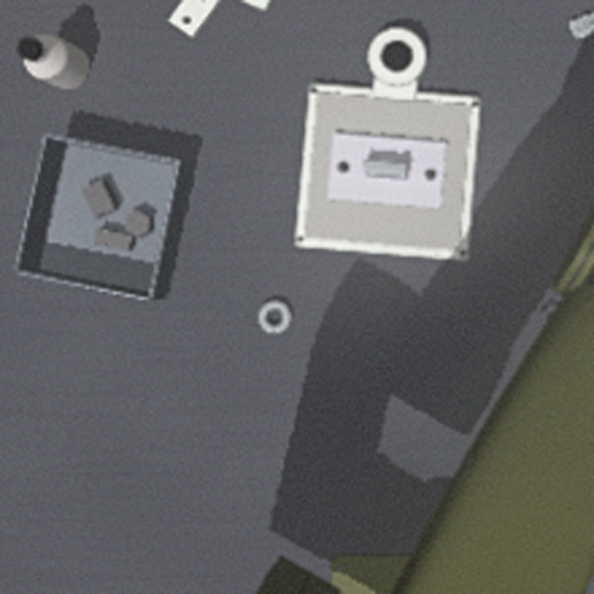

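View pics/side9.png

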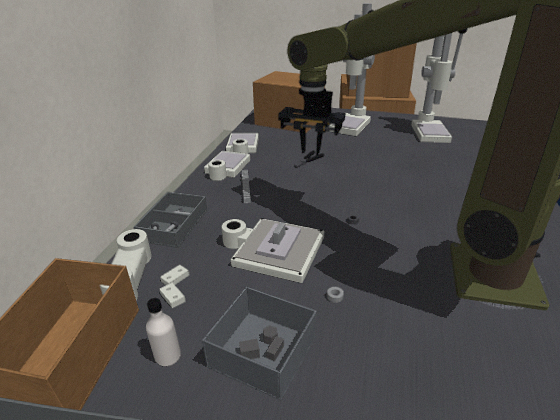

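The plate sits over both pins: its holes at crop (343,167) and (431,174) are filled by the pins, its top is about 41 mm up at all four corners, and it is centred within about 2 mm. The three offcuts are in the bin and the arm is clear. I'll hand in.

```bash
python3 -c "
from plant import r
s=r.read_state(); print(s['time'],abs(s['joint_vel']).max(),s['wrist_force'].round(1)); print(r.close_job())"
```

```text
28.0833 0.002559355893874006 [1.7 0.4 0.2]
the job is handed in; nothing more can be done
None
```

I put all three offcuts in the scrap bin, lowered the bolster plate over both pins onto the pad, released it, and handed the job in at about 28 s. No verdict was reported.

**Lowering:** I took the plate by its lug and brought it down slowly. There was no contact force on the pins until about 5 N as it met the pad, at the expected height.

**Last pictures:**
- **Offcuts:** all three lie in the bin, below its rim.
- **Plate position:** its centre is about 0.3 mm in x and 1.6 mm in y from the measured base centre, against an allowed 3 mm. The cameras are only good to about 2 mm.
- **Plate level and alignment:** the top measured 40.7–41.9 mm near the four corners, so it lies flat. It is about 0.3° out of line with the base.
- **Bystanders:** none looked moved in the pictures. I did not measure them again.
- **Arm:** it is clear of everything and at rest.

**Readings that disagreed:**
- **Plate angle:** before lowering, a side-camera fit on the partly shaded plate read 1–2° off the tool's own angle. I went with the tool reading, and the final top view supports it.
- **Plate height:** one height reading near the middle of the plate gave 44.6 mm, probably because the patch included the lug.

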